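# Set up the finial varnishing bench

## Robot

A 6-joint arm with a two-finger parallel gripper is mounted at the origin on the work surface. World frame = base frame: x ahead of the robot, y to its left, z up, the work surface at z = 0. Lengths are in m, angles in rad, forces in N, time in s.
With the tool pointing down it reaches from about 0.4 to 0.925 m from the base axis. Payload 3.4 kg.
Tool frame: the origin (TCP) lies at the centre of the arm's flange, where the gripper is bolted on; the fingertips stand 173 mm ahead of it and the grasp point (between the pads) lies 155 mm ahead of it; z points along the fingers, y is the direction in which the jaws open and shut (so a half turn about z gives the same grasp; the last joint's range is limited). The gripper opens to 85 mm and grips with 20 to 120 N. Pads are 22 mm wide; open, the fingers measure 114 mm over their backs; the gripper's body (76 mm by 85 mm) begins 54 mm behind the grasp point. The pads swing forward as they close: fully open they stand 13 mm farther back than shut.
Start: joints at [-1.252, 0.307, 1.506, -0, 1.328, -0.073], TCP at [0.22, -0.531, 0.405] pointing down, gripper open.
Joint ranges: [-3.12, 3.12], [-1.05, 2.28], [0.14, 2.33], [-1.42, 4.57], [0.1, 2.73], [-2.68, 2.68]. Speed limits (rad/s): [2.57, 2.57, 3.14, 3.14, 3.14, 3.14].

## Interface

Orientations are given as a unit quaternion [w, x, y, z].
In Python, from workcell import arm gives the robot as it stands. The module is installed in compiled form; this text tells all that it offers.
- The arm moves only by the tool jog_arm, never from a script. Its argument "moves" is a list of rows, each an object of numbers: "tx", "ty", "tz": the shift along the world's x, y, z in m; "wx", "wy", "wz": the turn, a rotation vector about the world's x, y, z in degrees; "fingers": the gripper command: -1 is fully open, 1 is shut, values between are in proportion. A call has 1 to 20 rows; each row is the pose to reach, as a shift and turn from the pose commanded when the call began; what a row does not reach only later rows make up. A row lasts 1/10 s, in which the tool goes at most 50 mm and 8.59 degrees, less where a joint would pass 70% of its speed; a pose out of reach is approached as far as the arm can. A call with a gripper value outside its range is refused whole. The fingers move at their own pace and stop on an object; the grip force is fixed at half the most. Time passes only in rows, so rows that repeat a pose let the fingers close. It gives the time, the measured TCP pose, the force and the opening at its end, in the units of the state.
- arm.observe(): the state, without advancing time (a new reading comes with each control period).
- arm.get_image(name): name is "scene" or "side" or "wrist"; returns the picture (480x640x3 uint8, blue, green, red); there is no depth.
- arm.get_calibration(name): a dict with "vfov" (degrees; the focal length in pixels is half the picture's height over the tangent of half this angle, whatever the lens; pixels are square), "cx", "cy" (the principal point, pixels), "world_to_cam" (4x4, takes a point from world to camera coordinates). Camera axes: x right, y up, looking along -z (the intrinsics and any distortion apply to the point x, -y, -z); pixel columns grow to the right and rows downward; lengths in m; the calibration is good to about 2 mm. A picture is of the moment at which its call begins: read the wrist's pose just before it. get_calibration takes no time and is no camera call; for the wrist camera it gives the pose at the moment of the call.
- arm.close_job(): hands the job in, once; it reports no verdict.
Trained networks look in the newest picture that a camera, given by its name, has taken for a name from the list of things; names that differ only in an ending like _2 or _b are one class to them, and where a whole thing is asked for, a point or a joint stands for the part that bears it (a point fixed in the world has none). Each returns a list of dicts, best first, with "confidence" (0 to 1); they miss things now and then, are a little off and sometimes report something else, mostly with a low value. They report only what shows in the picture. A call takes as long as a camera call. They do not tell look-alikes from the thing itself.
- arm.look_for(camera, thing): "centre" ([x, y, z] in m, in world coordinates, good to about 4 mm: the middle of the surface that is visible of it).
The state is a dict: "time_s": time; "joint_positions": joint angles; "qd": joint speeds; "joint_efforts": joint torques, N m; "tcp_pos": TCP position; "tool_rot": TCP orientation; "contact_force": force on the tool from outside, world axes, zero at the start; "moment": the same for the moment, N m; "finger_gap": finger opening in m.
Only numpy, scipy, OpenCV 4.12 (cv2) and the standard library are available. Lean on these libraries where they do the work, as an engineer would, in place of code of your own. Each camera call takes 0.05 s, during which the arm holds its last target.

## Task

Get the bench ready for varnishing the pole finials: stand every finial upright, round foot down, in a ring of its own on the stand, and lay every brush flat in the grey tray, none on top of another, lined up with the tray and with its bristles towards the red-striped end. Slide the lidded varnish pan by its handle right under the warming lamp's hood, so that only the handle sticks out of the front, and only then push the lamp's lever fully over to the back to switch it on. Leave the other things on the bench alone.

Things in the scene. Friction and masses are not known exactly. Their poses are not given: they have to be found in the camera images.
- finial1_mid (a point): finial, maybe absent: blue ball 52 mm across (its bottom is the round foot), wooden neck 20 mm across on top, 92 mm tall, 160 g. Point: on its axis, 46 mm above the foot; ball centre 20 mm below it, bare neck 7 to 46 mm above it. z: axis, towards the neck. Weighted foot: on the flat it rights itself to some 10 degrees; in a ring it keeps the lean it was set down with
- finial2_mid (a point): finial, maybe absent: yellow ball 52 mm across (its bottom is the round foot), wooden neck 20 mm across on top, 92 mm tall, 160 g. Point: on its axis, 46 mm above the foot; ball centre 20 mm below it, bare neck 7 to 46 mm above it. z: axis, towards the neck. Weighted foot: on the flat it rights itself to some 10 degrees; in a ring it keeps the lean it was set down with
- finial3_mid (a point): finial, maybe absent: red ball 52 mm across (its bottom is the round foot), wooden neck 20 mm across on top, 92 mm tall, 160 g. Point: on its axis, 46 mm above the foot; ball centre 20 mm below it, bare neck 7 to 46 mm above it. z: axis, towards the neck. Weighted foot: on the flat it rights itself to some 10 degrees; in a ring it keeps the lean it was set down with
- ring1 (a point): brass ring (-y end of the row), hole 38 mm, outside 50 mm; point: centre of its top edge, 37 mm above the table; rings 80 mm apart along the stand's y; axes are the stand's, z up. The ball sinks 8 mm into the ring: a seated finial's mid point is 38 mm above this point. Stand: dark board 90 x 250 x 12 mm, fixed
- ring2 (a point): brass ring (middle of the row), hole 38 mm, outside 50 mm; point: centre of its top edge, 37 mm above the table; rings 80 mm apart along the stand's y; axes are the stand's, z up. The ball sinks 8 mm into the ring: a seated finial's mid point is 38 mm above this point. Stand: dark board 90 x 250 x 12 mm, fixed
- ring3 (a point): brass ring (+y end of the row), hole 38 mm, outside 50 mm; point: centre of its top edge, 37 mm above the table; rings 80 mm apart along the stand's y; axes are the stand's, z up. The ball sinks 8 mm into the ring: a seated finial's mid point is 38 mm above this point. Stand: dark board 90 x 250 x 12 mm, fixed
- brush1_mid (a point): rigid flat varnish brush, orange handle, cork-coloured bristles, maybe absent; 120 mm long, 45 g: handle 16 x 16 mm, from 60 mm behind to 20 mm ahead of this point, then steel ferrule and bristles, 24 mm wide. Point: its centre, 8 mm above its underside; x towards the bristles, z up. Grip from here to 20 mm behind
- brush1_bristles (a point): the bristle tip of brush1, mid-height, 60 mm ahead of its centre; the handle end lies as far behind
- brush2_mid (a point): rigid flat varnish brush, green handle, black bristles, maybe absent; 120 mm long, 45 g: handle 16 x 16 mm, from 60 mm behind to 20 mm ahead of this point, then steel ferrule and bristles, 24 mm wide. Point: its centre, 8 mm above its underside; x towards the bristles, z up. Grip from here to 20 mm behind
- brush2_bristles (a point): the bristle tip of brush2, mid-height, 60 mm ahead of its centre; the handle end lies as far behind
- brush3_mid (a point): rigid flat varnish brush, brown wooden handle, cork-coloured bristles, maybe absent; 120 mm long, 45 g: handle 16 x 16 mm, from 60 mm behind to 20 mm ahead of this point, then steel ferrule and bristles, 24 mm wide. Point: its centre, 8 mm above its underside; x towards the bristles, z up. Grip from here to 20 mm behind
- brush3_bristles (a point): the bristle tip of brush3, mid-height, 60 mm ahead of its centre; the handle end lies as far behind
- tray_floor (a point): grey brush tray, fixed, outside 180 (x) x 210 (y) mm, walls 5 mm thick, rim 14 mm above the table; this point is the centre of its inner floor, 5 mm above the table. x points along the tray to the end with the red stripe on floor and rim
- hood_front (a point): warming lamp, fixed: flat grey hood 240 mm wide (y), 160 mm deep (x), on side walls and a back wall (12 mm), open at the front; under it 48 mm headroom, 216 mm between the walls, 148 mm depth; roof top 70 mm above the table. Point: on the table below the middle of the roof's front edge; x points straight in
- pan_mid (a point): lidded steel varnish pan, round, 91 mm across, 34 mm high, about 300 g, loose on the table; this point is the centre of the round part, 17 mm above its underside. Its long black handle runs from it to its -x
- pan_handle (a point): grip point on the black pan handle: 115 mm from the pan's centre along the pan's -x, 22 mm above the table; handle 14 mm wide, 16 mm high, from 45 to 144 mm from the centre, so it ends up sticking out of the hood
- lamp_switch (a joint): toggle lever of the warming lamp, on its roof near the front at the side of the hood's +y: 0 rad off (leaning to the open front), 1.0 rad on (leaning to the back); starts at 0 to 0.15; stays where it is left, light (about 1 to 3 N at the tip). Its black block, 70 (x) x 50 mm, and hub reach 105 mm above the table
- lamp_switch_tip (a point): centre of the red ball (26 mm across) at the tip of that lever; 60 mm above the pivot, which lies 92 mm above the table, 45 mm behind the roof's front edge (hood's x) and 80 mm to the hood's +y; the lever swings in the plane of the hood's x and z, 0.5 rad either side of upright
- tape: bystander, leave alone: yellow roll of tape lying flat, 90 mm across, 24 mm high; origin at the centre of its underside
- sanding_block: bystander, leave alone: cork sanding block 100 x 65 x 28 mm; origin at the centre of its underside
- jar: bystander, leave alone: amber jar 56 mm across, 75 mm high; origin at the centre of its underside
- wedge: bystander, leave alone: small light wooden block 70 x 30 x 20 mm; origin at the centre of its underside
- can: bystander, leave alone: steel can 70 mm across, 100 mm high; origin at the centre of its underside
- lid: bystander, leave alone: white plastic lid 70 mm across, 12 mm high; origin at the centre of its underside
Things that resemble listed ones, but are neither listed nor needed, are in the scene too. What is shaped like the part that bears brush3_mid but blue is not meant. What is shaped like the part that bears brush1_mid but pink is not meant.

How it is judged:
By the outcome, as a careful person would: the job done as asked, in the order asked, and still so for the second after the job is handed in, with the robot touching nothing.
Of finial1, finial2, finial3 only 2 to 3 are there at a start; the rules pass over those that are not, and their reading is None.
Of brush1, brush2, brush3 only 2 to 3 are there at a start; the rules pass over those that are not, and their reading is None.
At some moment in a run one of finial1, finial2, finial3, brush1, brush2, brush3 may be knocked a few centimetres aside while the robot is not near it.
Once in a run the grip may slacken for a moment while it holds something.
It also fails if it takes over 208 s, if anything falls off the work surface, if the arm or the gripper's body presses on something with over 40 N, if the wrist force passes 120 N, or if a joint passes its speed limit or range.

## Working session

There is one attempt and no reset: what is moved stays moved. The work goes in short steps, Python scripts to look and compute and a tool call to move; the robot and the scene stay as the last step left them, time stands still between calls to the robot, and variables do not carry over. Pictures are saved under pics/ and viewed, and the job is handed in when it is done.

Besides the shell and the picture viewer there is one more tool, called after "Call:" as name(argument=value, ...) on one line, values as JSON. jog_arm: Moves the arm, as the interface text tells. Its arguments: {"type":"object","properties":{"moves":{"type":"array"}},"required":["moves"]}

```bash
mkdir -p pics; ls; python3 - <<'E'
from workcell import arm
import cv2
s=arm.observe();print(s)
for n in ["scene","side","wrist"]:
    c=arm.get_calibration(n);print(n,c)
    cv2.imwrite(f"pics/a_{n}.png",arm.get_image(n))
E
```

```text
pics
{'time_s': 0.0, 'joint_positions': array([-1.25147426e+00,  3.07596855e-01,  1.50768502e+00, -1.73208991e-05,
        1.32837874e+00, -7.34816452e-02]), 'qd': array([-0.00078678,  0.00051331, -0.00048115, -0.00045041,  0.0010581 ,
        0.00042903]), 'joint_efforts': array([ 1.21239285e-03, -4.57542479e+01, -2.51920259e+01, -3.05039339e-04,
        1.35062888e-02, -2.90675473e-05]), 'tcp_pos': array([ 0.21997587, -0.53089163,  0.40376261]), 'tool_rot': array([-1.02515178e-03,  9.80774141e-01,  1.95143575e-01, -1.35119354e-04]), 'contact_force': array([-0.96114022, -0.00625415, -0.54024706]), 'moment': array([-0.01864901,  0.03828109,  0.00688762]), 'finger_gap': 0.08532398534051717}
scene {'vfov': 54.39504352878988, 'cx': 320.49068615786416, 'cy': 239.00850867260232, 'world_to_cam': array([[ 0.62597055,  0.77980111,  0.00843206, -0.36210403],
       [-0.62302071,  0.49355632,  0.60683388,  0.21602975],
       [ 0.46904803, -0.38511348,  0.79478396, -1.43896147],
       [ 0.        ,  0.        ,  0.        ,  1.        ]])}
side {'vfov': 53.44395085514481, 'cx': 315.6770089147691, 'cy': 242.0060423795412, 'world_to_cam': array([[-0.86389173, -0.50346277, -0.01470768,  0.48331778],
       [ 0.39101253, -0.68877273,  0.6104927 , -0.21174069],
       [-0.31749059,  0.52164871,  0.79188531, -1.17017672],
       [ 0.        ,  0.        ,  0.        ,  1.        ]])}
wrist {'vfov': 68.45824961913748, 'cx': 319.6410889906901, 'cy': 243.14339685018638, 'world_to_cam': array([[ 0.3816952 , -0.92428452, -0.00262752, -0.57328939],
       [ 0.88310165,  0.3655244 , -0.29414857,  0.03854703],
       [ 0.2728374 ,  0.10995473,  0.95575609, -0.38017272],
       [ 0.        ,  0.        ,  0.        ,  1.        ]])}
```

View pics/a_scene.png

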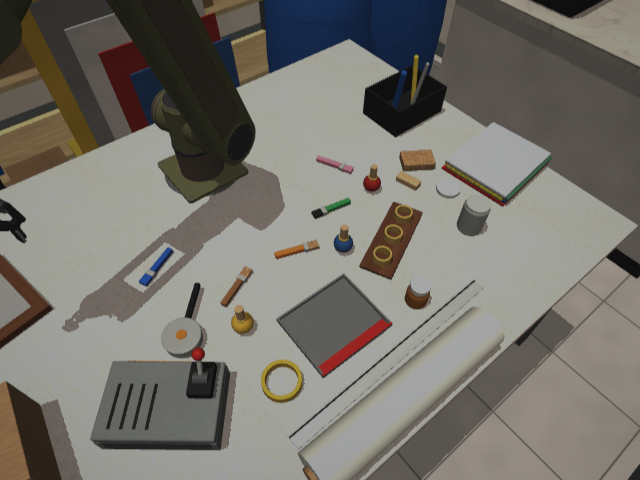

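View pics/a_side.png

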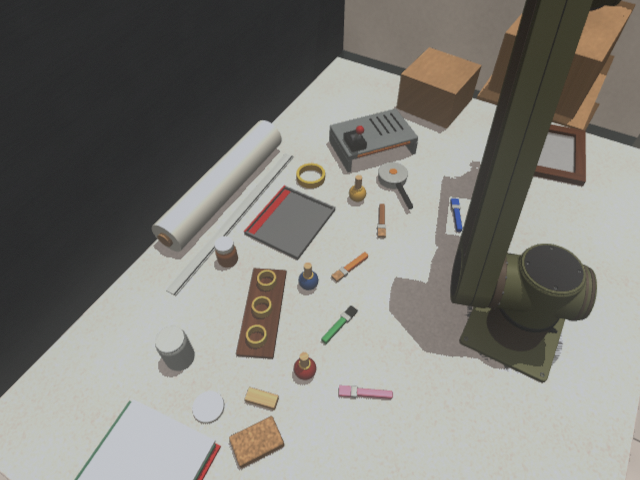

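View pics/a_wrist.png

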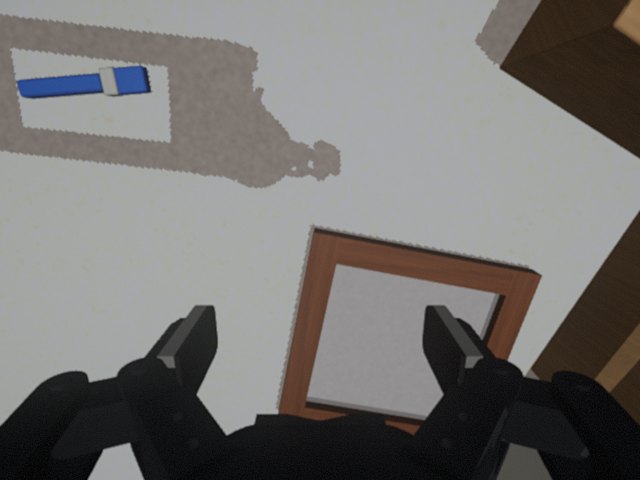

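Both views show all three finials (scene: blue 344,240; yellow 242,320; red 372,180), three wanted brushes (orange 297,248; green with black bristles 331,208; brown 237,285), and the pink (335,163) and blue (157,266) look-alikes. They also show the tray, stand, pan and lamp.

```bash
cat > h.py <<'E'
from workcell import arm
import numpy as np, cv2
def ray(cal,u,v):
    f=240/np.tan(np.radians(cal['vfov'])/2)
    d=np.array([(u-cal['cx'])/f,-(v-cal['cy'])/f,-1])
    R=cal['world_to_cam'][:3,:3];t=cal['world_to_cam'][:3,3]
    return -R.T@t, R.T@d
def onplane(cal,u,v,z):
    o,d=ray(cal,u,v); return o+d*(z-o[2])/d[2]
def proj(cal,p):
    f=240/np.tan(np.radians(cal['vfov'])/2)
    q=cal['world_to_cam'][:3,:3]@np.array(p)+cal['world_to_cam'][:3,3]
    return np.array([cal['cx']+f*q[0]/-q[2],cal['cy']-f*q[1]/-q[2]])
E
python3 - <<'E'
from h import *
np.set_printoptions(precision=3,suppress=True)
C={n:arm.get_calibration(n) for n in("scene","side")}
for th in ["finial1_mid","finial2_mid","finial3_mid","brush1_mid","brush1_bristles","brush2_mid","brush2_bristles","brush3_mid","brush3_bristles","ring1","ring2","ring3","tray_floor","hood_front","pan_mid","pan_handle","lamp_switch_tip","tape","jar"]:
    for n in C:
        r=arm.look_for(n,th)
        print(th,n,[(np.array(x['centre']),np.round(proj(C[n],x['centre'])),round(x['confidence'],2)) for x in r[:4]])
print(arm.observe()['time_s'])
E
```

```text
finial1_mid scene [(array([ 0.469, -0.316,  0.033]), array([183., 331.]), 0.74), (array([0.509, 0.132, 0.043]), array([344., 243.]), 0.59)]
finial1_mid side [(array([0.494, 0.152, 0.041]), array([308., 281.]), 0.62), (array([ 0.423, -0.134,  0.014]), array([380., 223.]), 0.56)]
finial2_mid scene [(array([ 0.539, -0.204,  0.047]), array([241., 323.]), 0.94), (array([0.568, 0.249, 0.009]), array([390., 242.]), 0.68)]
finial2_mid side []
finial3_mid scene [(array([0.396, 0.345, 0.043]), array([374., 182.]), 0.81)]
finial3_mid side [(array([0.381, 0.36 , 0.044]), array([303., 369.]), 0.77)]
brush1_mid scene [(array([0.434, 0.039, 0.012]), array([298., 250.]), 0.87), (array([0.246, 0.323, 0.02 ]), array([335., 163.]), 0.56)]
brush1_mid side [(array([0.242, 0.328, 0.019]), array([365., 391.]), 0.74), (array([0.425, 0.054, 0.015]), array([349., 269.]), 0.65)]
brush1_bristles scene [(array([0.245, 0.326, 0.007]), array([335., 165.]), 0.81), (array([0.431, 0.04 , 0.012]), array([298., 249.]), 0.68)]
brush1_bristles side [(array([0.243, 0.329, 0.012]), array([364., 392.]), 0.68), (array([0.43 
[... 2814 characters left out ...]
]
lamp_switch_tip scene [(array([ 0.602, -0.328,  0.15 ]), array([198., 357.]), 0.76), (array([ 0.429, -0.15 ,  0.011]), array([237., 286.]), 0.18)]
lamp_switch_tip side [(array([0.721, 0.191, 0.056]), array([226., 252.]), 0.56), (array([0.55 , 0.281, 0.012]), array([262., 316.]), 0.51)]
tape scene [(array([ 0.697, -0.202,  0.023]), array([282., 378.]), 0.88), (array([0.393, 0.344, 0.042]), array([373., 182.]), 0.41)]
tape side [(array([ 0.689, -0.198,  0.024]), array([312., 175.]), 0.56)]
jar scene [(array([0.737, 0.164, 0.062]), array([417., 292.]), 0.69), (array([ 0.428, -0.146,  0.012]), array([238., 285.]), 0.46)]
jar side [(array([0.72 , 0.191, 0.053]), array([226., 253.]), 0.56)]
2.05
```

Call:
jog_arm(moves=[{"tx":0.05,"ty":0.05,"tz":0.04,"wz":-6},{"tx":0.08,"ty":0.1,"tz":0.08,"wz":-12},{"tx":0.12,"ty":0.15,"tz":0.1,"wz":-18},{"tx":0.14,"ty":0.2,"tz":0.12,"wz":-22.5},{"tx":0.16,"ty":0.25,"tz":0.13,"wz":-22.5},{"tx":0.17,"ty":0.3,"tz":0.13,"wz":-22.5},{"tx":0.18,"ty":0.35,"tz":0.13,"wz":-22.5},{"tx":0.19,"ty":0.4,"tz":0.13,"wz":-22.5},{"tx":0.2,"ty":0.45,"tz":0.13,"wz":-22.5},{"tx":0.2,"ty":0.5,"tz":0.13,"wz":-22.5},{"tx":0.2,"ty":0.53,"tz":0.13,"wz":-22.5},{"tx":0.2,"ty":0.53,"tz":0.13,"wz":-22.5},{"tx":0.2,"ty":0.53,"tz":0.13,"wz":-22.5},{"tx":0.2,"ty":0.53,"tz":0.13,"wz":-22.5}])

```text
$.moves[0]: bad value
```

```bash
python3 - <<'E'
from h import *
import json
s=arm.observe();print(s['tcp_pos'],s['tool_rot'],s['qd'].max())
c=arm.get_calibration("wrist");cv2.imwrite("pics/b1.png",arm.get_image("wrist"));print(c);c['world_to_cam']=c['world_to_cam'].tolist();json.dump(c,open('b1.json','w'))
E
```

```text
[ 0.22006714 -0.53122332  0.40472415] [ 1.58127745e-05  9.80775378e-01  1.95140097e-01 -3.05172209e-06] 0.0028680314581172547
{'vfov': 68.45824961913748, 'cx': 319.6410889906901, 'cy': 243.14339685018638, 'world_to_cam': array([[ 3.81697566e-01, -9.24286943e-01, -7.84156137e-04,
        -5.74348455e-01],
       [ 8.83271176e-01,  3.65009180e-01, -2.94279336e-01,
         3.85557639e-02],
       [ 2.72284772e-01,  1.11633084e-01,  9.55719131e-01,
        -3.79934470e-01],
       [ 0.00000000e+00,  0.00000000e+00,  0.00000000e+00,
         1.00000000e+00]])}
```

View pics/b1.png

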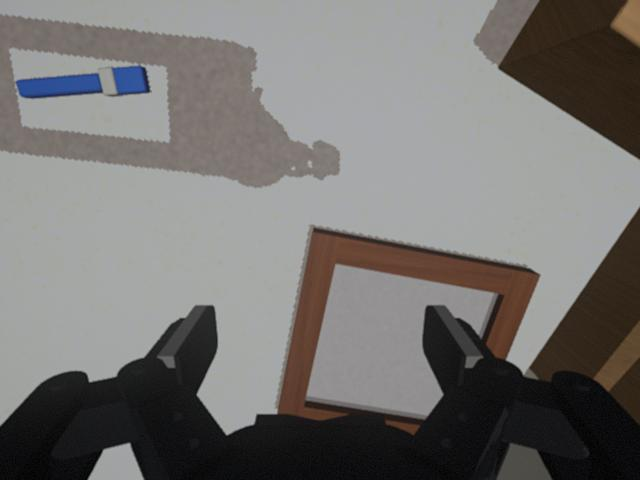

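Call:
jog_arm(moves=[{"tx":0.05,"ty":0.05,"tz":0.04,"wx":0,"wy":0,"wz":-6,"fingers":-1},{"tx":0.08,"ty":0.1,"tz":0.08,"wx":0,"wy":0,"wz":-12,"fingers":-1},{"tx":0.12,"ty":0.15,"tz":0.1,"wx":0,"wy":0,"wz":-18,"fingers":-1},{"tx":0.14,"ty":0.2,"tz":0.12,"wx":0,"wy":0,"wz":-22.5,"fingers":-1},{"tx":0.16,"ty":0.25,"tz":0.13,"wx":0,"wy":0,"wz":-22.5,"fingers":-1},{"tx":0.18,"ty":0.3,"tz":0.13,"wx":0,"wy":0,"wz":-22.5,"fingers":-1},{"tx":0.18,"ty":0.35,"tz":0.13,"wx":0,"wy":0,"wz":-22.5,"fingers":-1},{"tx":0.2,"ty":0.4,"tz":0.13,"wx":0,"wy":0,"wz":-22.5,"fingers":-1},{"tx":0.2,"ty":0.45,"tz":0.13,"wx":0,"wy":0,"wz":-22.5,"fingers":-1},{"tx":0.2,"ty":0.5,"tz":0.13,"wx":0,"wy":0,"wz":-22.5,"fingers":-1},{"tx":0.2,"ty":0.53,"tz":0.13,"wx":0,"wy":0,"wz":-22.5,"fingers":-1},{"tx":0.2,"ty":0.53,"tz":0.13,"wx":0,"wy":0,"wz":-22.5,"fingers":-1},{"tx":0.2,"ty":0.53,"tz":0.13,"wx":0,"wy":0,"wz":-22.5,"fingers":-1}])

```text
time_s: 3.4
tcp_pos: [0.4196, 0.0033, 0.5351]
tool_rot: [-0.001, 1.0, 0.003, 0.0]
contact_force: [-0.7, -0.7, 0.2]
finger_gap: 0.0853
```

```bash
cat >> h.py <<'E'
import json
def snap(name):
    s=arm.observe();print(s['time_s'],np.round(s['tcp_pos'],4),np.round(s['tool_rot'],4),'qd',np.abs(s['qd']).max().round(3),'gap',round(s['finger_gap'],4),'q',np.round(s['joint_positions'],2))
    c=arm.get_calibration("wrist");im=arm.get_image("wrist");cv2.imwrite(f"pics/{name}.png",im)
    d=dict(c);d['world_to_cam']=c['world_to_cam'].tolist();json.dump(d,open(name+'.json','w'));return c,im
def cal(name):
    d=json.load(open(name+'.json'));d['world_to_cam']=np.array(d['world_to_cam']);return d
E
python3 - <<'E'
from h import *
snap('b1')
E
```

```text
3.4 [0.4196 0.0033 0.5351] [-1.3e-03  1.0e+00  3.5e-03  4.0e-04] qd 0.111 gap 0.0853 q [-0.09 -0.    1.56  0.    1.58  1.47]
```

View pics/b1.png

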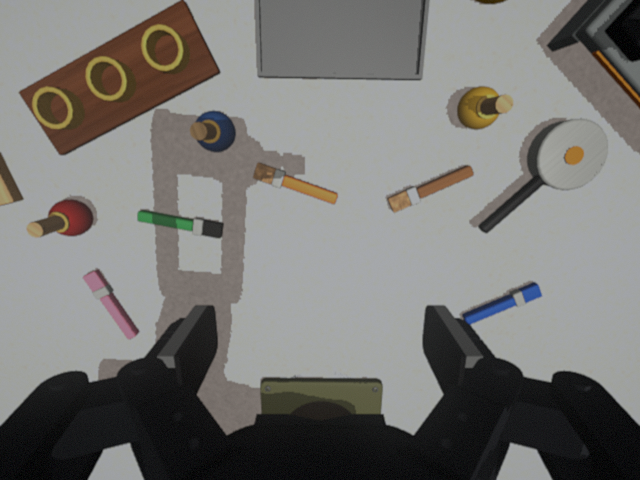

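The wrist view shows all six objects: brushes orange (296,183), green (181,223), brown (430,188); finials blue (212,130), yellow (485,107), red (62,220). The pan is at (572,153). Next is a view further out for the tray, stand and hood.

Call:
jog_arm(moves=[{"tx":0.05,"ty":0,"tz":0,"wx":0,"wy":0,"wz":0,"fingers":-1},{"tx":0.1,"ty":0,"tz":0,"wx":0,"wy":0,"wz":0,"fingers":-1},{"tx":0.15,"ty":-0.03,"tz":0,"wx":0,"wy":0,"wz":0,"fingers":-1},{"tx":0.2,"ty":-0.05,"tz":0,"wx":0,"wy":0,"wz":0,"fingers":-1},{"tx":0.22,"ty":-0.08,"tz":0,"wx":0,"wy":0,"wz":0,"fingers":-1},{"tx":0.22,"ty":-0.1,"tz":0,"wx":0,"wy":0,"wz":0,"fingers":-1},{"tx":0.22,"ty":-0.1,"tz":0,"wx":0,"wy":0,"wz":0,"fingers":-1},{"tx":0.22,"ty":-0.1,"tz":0,"wx":0,"wy":0,"wz":0,"fingers":-1},{"tx":0.22,"ty":-0.1,"tz":0,"wx":0,"wy":0,"wz":0,"fingers":-1}])

```text
time_s: 4.35
tcp_pos: [0.6395, -0.1014, 0.5349]
tool_rot: [-0.0, 1.0, -0.0, -0.0]
contact_force: [0.0, 0.2, 0.2]
finger_gap: 0.0852
```

```bash
python3 - <<'E'
from h import *
snap('b2')
E
```

```text
4.35 [ 0.6395 -0.1014  0.5349] [-2.e-04  1.e+00 -2.e-04 -0.e+00] qd 0.017 gap 0.0852 q [-0.22  0.35  1.12  0.    1.67  1.35]
```

View pics/b2.png

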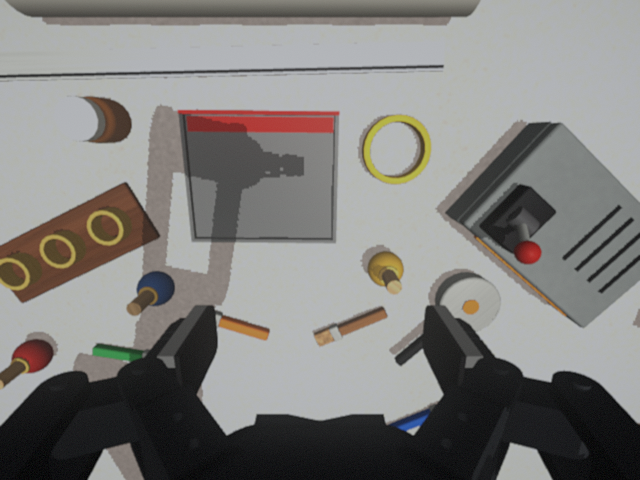

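```bash
cat >> h.py <<'E'
def crop(name,x0,y0,x1,y1,out,k=4,im=None):
    im=cv2.imread(f'pics/{name}.png') if im is None else im
    cv2.imwrite(f'pics/{out}.png',cv2.resize(im[y0:y1,x0:x1],None,fx=k,fy=k,interpolation=cv2.INTER_CUBIC))
E
python3 - <<'E'
from h import *
np.set_printoptions(precision=4,suppress=True)
c1,c2=cal('b1'),cal('b2')
print('rings b1',[onplane(c1,u,v,.037) for u,v in[(53,108),(107,78),(162,47)]])
print('rings b2',[onplane(c2,u,v,.037) for u,v in[(15,273),(57,252),(105,226)]])
print('tray outer corners b2',[onplane(c2,u,v,.014) for u,v in[(180,112),(338,112),(335,241),(193,241)]])
print('hood roof b2 front corners', [onplane(c2,u,v,.070) for u,v in[(445,212),(582,326)]])
print('tip',onplane(c2,527,252,.145))
print('pan b1',onplane(c1,572,153,.034),'b2',onplane(c2,469,304,.034), 'lid', onplane(c1,573,155,.036),onplane(c2,470,307,.036))
for n,a,b in [('orange',(337,197),(256,172)),('green',(138,216),(223,229)),('brown',(472,171),(390,204))]:
    A,B=onplane(c1,*a,.016),onplane(c1,*b,.016);print(n,A,B,np.linalg.norm(A-B))
E
python3 - <<'E'
import sys;sys.path.insert(0,'.')
from h import *
crop('b1',0,0,220,160,'c1',3.6);crop('b2',430,110,640,340,'c2',2.6);crop('b1',470,70,620,240,'c3',3.5)
E
```

```text
rings b1 [array([0.5238, 0.3369, 0.037 ]), array([0.5583, 0.2638, 0.037 ]), array([0.5923, 0.1927, 0.037 ])]
rings b2 [array([0.5258, 0.3332, 0.037 ]), array([0.5572, 0.2663, 0.037 ]), array([0.5946, 0.1924, 0.037 ])]
tray outer corners b2 [array([0.7419, 0.0812, 0.014 ]), array([ 0.7416, -0.125 ,  0.014 ]), array([ 0.5658, -0.123 ,  0.014 ]), array([0.5661, 0.0831, 0.014 ])]
hood roof b2 front corners [array([ 0.6205, -0.258 ,  0.07  ]), array([ 0.4591, -0.4647,  0.07  ])]
tip [ 0.5927 -0.3235  0.145 ]
pan b1 [ 0.4733 -0.3206  0.034 ] b2 [ 0.4747 -0.3206  0.034 ] lid [ 0.4709 -0.321   0.036 ] [ 0.4708 -0.3217  0.036 ]
orange [ 0.4112 -0.0193  0.016 ] [0.4448 0.0919 0.016 ] 0.11618904491268792
green [0.3824 0.2622 0.016 ] [0.3641 0.143  0.016 ] 0.12054361149878406
brown [ 0.4479 -0.2023  0.016 ] [ 0.4018 -0.0937  0.016 ] 0.11801017737933304
```

View pics/c1.png

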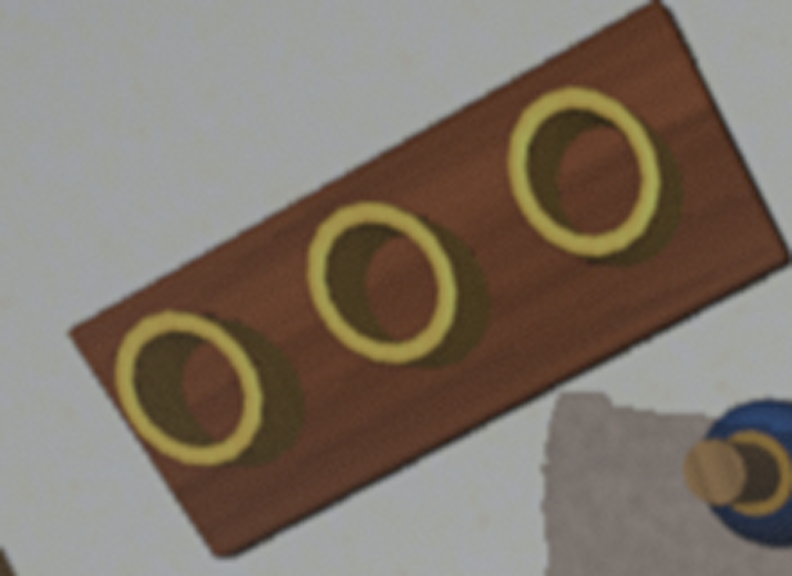

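View pics/c2.png

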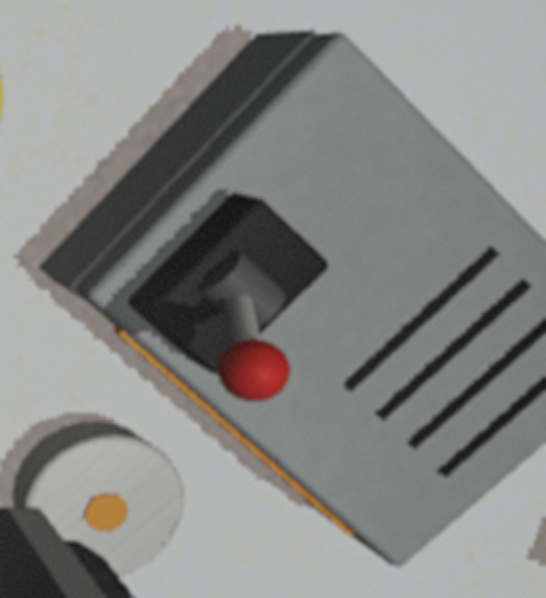

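View pics/c3.png

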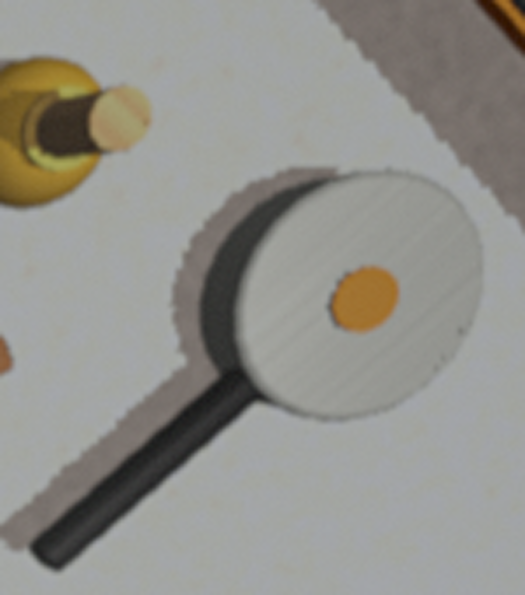

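```bash
python3 - <<'E'
from h import *
np.set_printoptions(precision=4,suppress=True)
c1,c2=cal('b1'),cal('b2')
P1=onplane(c2,465.2,222.5,.07);P2=onplane(c2,582.7,326.5,.07);P3=onplane(c2,560.8,123.5,.07)
print(P1,P2,P3,np.linalg.norm(P1-P2),np.linalg.norm(P1-P3))
y=(P1-P2)/np.linalg.norm(P1-P2); x=np.array([y[1],-y[0],0]); m=(P1+P2)/2
print('front mid',m,'x',x,np.degrees(np.arctan2(x[1],x[0])),'side dir',np.degrees(np.arctan2(*(P3-P1)[[1,0]])))
piv=m+.045*x+.08*y;piv[2]=.092
for a in(0,.15):
    t=piv+.06*(np.sin(a-.5)*x+np.cos(a-.5)*np.array([0,0,1]));print('tip pred',t,proj(c2,t))
print('tip meas',onplane(c2,430+254/2.6,110+370/2.6,.145))
pc=onplane(c1,470+362/3.5,70+297/3.5,.036)
lid=onplane(c1,470+360/3.5,70+294/3.5,.034)
he=onplane(c1,470+52/3.5,70+548/3.5,.028)
he2=onplane(c1,470+240/3.5,70+383/3.5,.030)
print('pan',pc,lid,he,he2,np.degrees(np.arctan2(*(pc-he)[[1,0]])),np.linalg.norm((pc-he)[:2]),np.degrees(np.arctan2(*(he2-he)[[1,0]])))
# finials: ball centre & neck top in both
E
python3 - <<'E'
from h import *
crop('b1',170,90,300,170,'c4',6);crop('b1',15,180,115,250,'c5',7);crop('b1',440,70,530,140,'c6',7)
E
```

```text
[ 0.6069 -0.2849  0.07  ] [ 0.4583 -0.4658  0.07  ] [ 0.7254 -0.3821  0.07  ] 0.2341235606371402 0.15322120941441128
front mid [ 0.5326 -0.3754  0.07  ] x [ 0.7725 -0.635   0.    ] -39.41658535378881 side dir -39.35533534437889
tip pred [ 0.5959 -0.3239  0.1447] [527.7397 249.0549]
tip pred [ 0.6023 -0.3291  0.1484] [535.675 244.443]
tip meas [ 0.5924 -0.3243  0.145 ]
pan [ 0.471  -0.3215  0.036 ] [ 0.472  -0.3219  0.034 ] [ 0.3732 -0.2251  0.028 ] [ 0.4387 -0.2863  0.03  ] -44.55884513321043 0.13736994559266996 -42.99048315158132
```

View pics/c4.png

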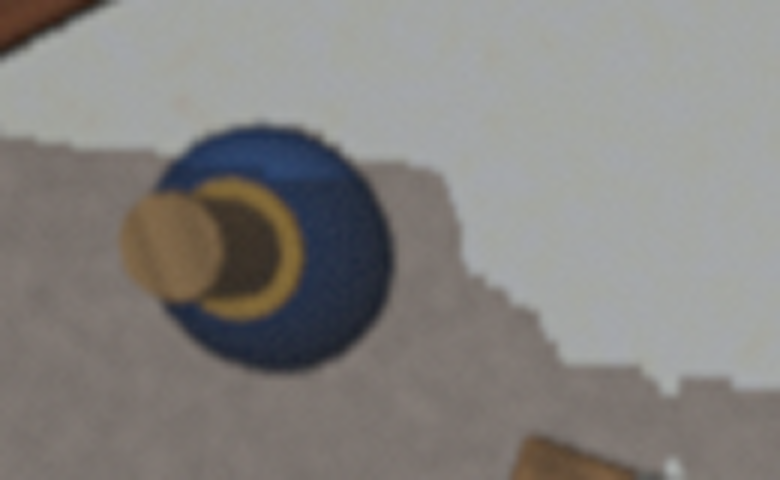

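View pics/c5.png

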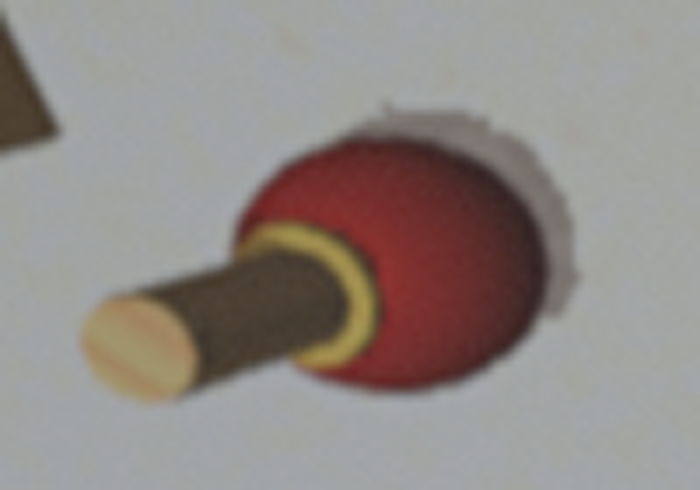

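View pics/c6.png

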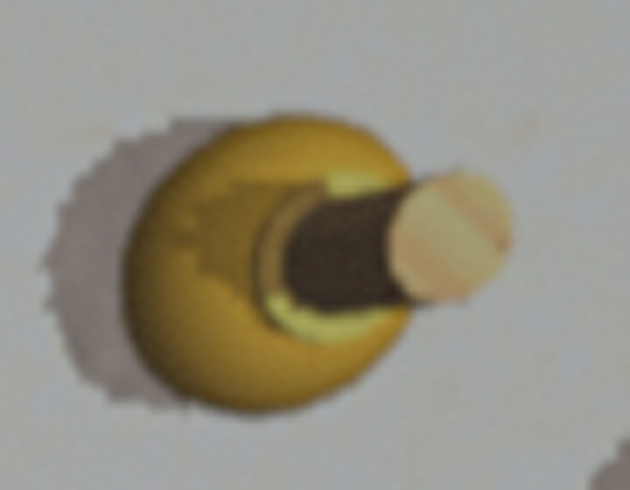

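```bash
cat >> h.py <<'E'
def finial(c,ball,top,zb=.026):
    B=onplane(c,*ball,zb); o,d=ray(c,*top); d=d/np.linalg.norm(d)
    w=o-B; b=w@d; q=w@w-.066**2; D=b*b-q
    s=-b-np.sqrt(max(D,0)); T=o+s*d; ax=(T-B)/np.linalg.norm(T-B)
    return B,T,ax,np.degrees(np.arccos(ax[2]))
E
python3 - <<'E'
from h import *
np.set_printoptions(precision=4,suppress=True)
c1=cal('b1')
for n,b,t in[('blue',(215.3,131.3),(198.7,131.2)),('red',(71.1,217.6),(35,229.7)),('yellow',(478.6,107.9),(504.3,103.9))]:
    print(n,finial(c1,b,t))
E
```

```text
blue (array([0.4974, 0.1404, 0.026 ]), array([0.4969, 0.1401, 0.092 ]), array([-0.0073, -0.0046,  1.    ]), np.float64(0.4958444293660684))
red (array([0.3818, 0.3504, 0.026 ]), array([0.3819, 0.3495, 0.092 ]), array([ 0.0023, -0.014 ,  0.9999]), np.float64(0.8120531069641659))
yellow (array([ 0.5276, -0.196 ,  0.026 ]), array([ 0.5272, -0.1958,  0.092 ]), array([-0.0064,  0.0027,  1.    ]), np.float64(0.3961423333123268))
```

All three finials measure within a degree of upright. Blue ball at (.497,.140), red at (.382,.350) and yellow at (.528,-.196). I'll start with yellow.

Call:
jog_arm(moves=[{"tx":-0.04,"ty":-0.03,"tz":0,"wx":0,"wy":0,"wz":0,"fingers":-0.2},{"tx":-0.08,"ty":-0.06,"tz":-0.03,"wx":0,"wy":0,"wz":0,"fingers":-0.2},{"tx":-0.112,"ty":-0.095,"tz":-0.06,"wx":0,"wy":0,"wz":0,"fingers":-0.2},{"tx":-0.112,"ty":-0.095,"tz":-0.11,"wx":0,"wy":0,"wz":0,"fingers":-0.2},{"tx":-0.112,"ty":-0.095,"tz":-0.16,"wx":0,"wy":0,"wz":0,"fingers":-0.2},{"tx":-0.112,"ty":-0.095,"tz":-0.18,"wx":0,"wy":0,"wz":0,"fingers":-0.2},{"tx":-0.112,"ty":-0.095,"tz":-0.18,"wx":0,"wy":0,"wz":0,"fingers":-0.2},{"tx":-0.112,"ty":-0.095,"tz":-0.18,"wx":0,"wy":0,"wz":0,"fingers":-0.2},{"tx":-0.112,"ty":-0.095,"tz":-0.18,"wx":0,"wy":0,"wz":0,"fingers":-0.2}])

```text
time_s: 5.3
tcp_pos: [0.5292, -0.1961, 0.3573]
tool_rot: [0.001, 1.0, 0.001, 0.002]
contact_force: [0.2, 0.5, 0.2]
finger_gap: 0.0509
```

```bash
python3 - <<'E'
from h import *
snap('d1')
E
```

```text
5.3 [ 0.5292 -0.1961  0.3573] [1.0e-03 1.0e+00 5.0e-04 2.2e-03] qd 0.007 gap 0.0509 q [-0.43  0.33  1.6   0.    1.21  1.14]
```

View pics/d1.png

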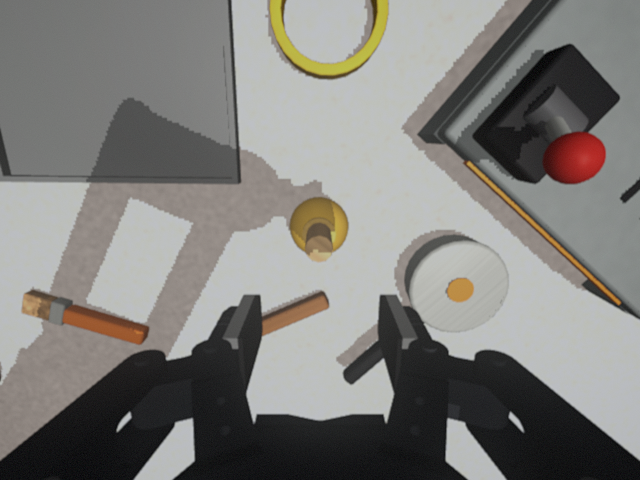

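```bash
python3 - <<'E'
from h import *
c=cal('d1');print(finial(c,(319,226),(319.5,248)))
E
```

```text
(array([ 0.52805373, -0.19598048,  0.026     ]), array([ 0.52878377, -0.19634061,  0.09199498]), array([ 0.01106118, -0.00545644,  0.99992394]), np.float64(0.7066923992038158))
```

Call:
jog_arm(moves=[{"tx":-0.001,"ty":0,"tz":-0.04,"wx":0,"wy":0,"wz":0,"fingers":-0.2},{"tx":-0.001,"ty":0,"tz":-0.08,"wx":0,"wy":0,"wz":0,"fingers":-0.2},{"tx":-0.001,"ty":0,"tz":-0.11,"wx":0,"wy":0,"wz":0,"fingers":-0.2},{"tx":-0.001,"ty":0,"tz":-0.125,"wx":0,"wy":0,"wz":0,"fingers":-0.2},{"tx":-0.001,"ty":0,"tz":-0.125,"wx":0,"wy":0,"wz":0,"fingers":-0.2},{"tx":-0.001,"ty":0,"tz":-0.125,"wx":0,"wy":0,"wz":0,"fingers":1},{"tx":-0.001,"ty":0,"tz":-0.125,"wx":0,"wy":0,"wz":0,"fingers":1},{"tx":-0.001,"ty":0,"tz":-0.125,"wx":0,"wy":0,"wz":0,"fingers":1},{"tx":-0.001,"ty":0,"tz":-0.125,"wx":0,"wy":0,"wz":0,"fingers":1},{"tx":-0.001,"ty":0,"tz":-0.125,"wx":0,"wy":0,"wz":0,"fingers":1},{"tx":-0.001,"ty":0,"tz":-0.125,"wx":0,"wy":0,"wz":0,"fingers":1}])

```text
time_s: 6.45
tcp_pos: [0.5281, -0.1966, 0.2318]
tool_rot: [0.001, 1.0, -0.0, 0.002]
contact_force: [0.0, 1.2, 6.5]
finger_gap: 0.0188
```

Call:
jog_arm(moves=[{"tx":0,"ty":0,"tz":0.04,"wx":0,"wy":0,"wz":0,"fingers":1},{"tx":0,"ty":0.03,"tz":0.08,"wx":0,"wy":0,"wz":0,"fingers":1},{"tx":0.01,"ty":0.06,"tz":0.1,"wx":0,"wy":0,"wz":0,"fingers":1},{"tx":0.02,"ty":0.1,"tz":0.1,"wx":0,"wy":0,"wz":0,"fingers":1},{"tx":0.03,"ty":0.14,"tz":0.1,"wx":0,"wy":0,"wz":0,"fingers":1},{"tx":0.035,"ty":0.18,"tz":0.1,"wx":0,"wy":0,"wz":0,"fingers":1},{"tx":0.04,"ty":0.22,"tz":0.1,"wx":0,"wy":0,"wz":0,"fingers":1},{"tx":0.045,"ty":0.26,"tz":0.1,"wx":0,"wy":0,"wz":0,"fingers":1},{"tx":0.05,"ty":0.3,"tz":0.1,"wx":0,"wy":0,"wz":0,"fingers":1},{"tx":0.055,"ty":0.34,"tz":0.1,"wx":0,"wy":0,"wz":0,"fingers":1},{"tx":0.06,"ty":0.37,"tz":0.1,"wx":0,"wy":0,"wz":0,"fingers":1},{"tx":0.065,"ty":0.389,"tz":0.1,"wx":0,"wy":0,"wz":0,"fingers":1},{"tx":0.065,"ty":0.389,"tz":0.1,"wx":0,"wy":0,"wz":0,"fingers":1},{"tx":0.065,"ty":0.389,"tz":0.1,"wx":0,"wy":0,"wz":0,"fingers":1},{"tx":0.065,"ty":0.389,"tz":0.1,"wx":0,"wy":0,"wz":0,"fingers":1}])

```text
time_s: 7.95
tcp_pos: [0.5918, 0.1915, 0.3296]
tool_rot: [0.0, 1.0, -0.0, -0.0]
contact_force: [0.3, 0.2, -1.9]
finger_gap: 0.0181
```

```bash
python3 - <<'E'
from h import *
snap('d2')
c=arm.get_calibration('scene');im=arm.get_image('scene');u=proj(c,[.593,.193,.15]).astype(int);print(u)
crop('',u[0]-80,u[1]-80,u[0]+100,u[1]+80,'d2s',4,im)
E
```

```text
7.95 [0.5918 0.1915 0.3296] [ 5.e-04  1.e+00 -5.e-04 -4.e-04] qd 0.008 gap 0.0181 q [ 0.25  0.43  1.51 -0.    1.2   1.82]
[387 225]
```

View pics/d2.png

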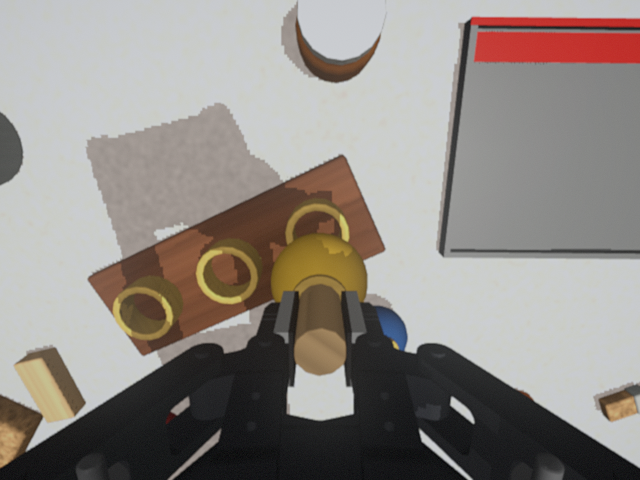

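View pics/d2s.png

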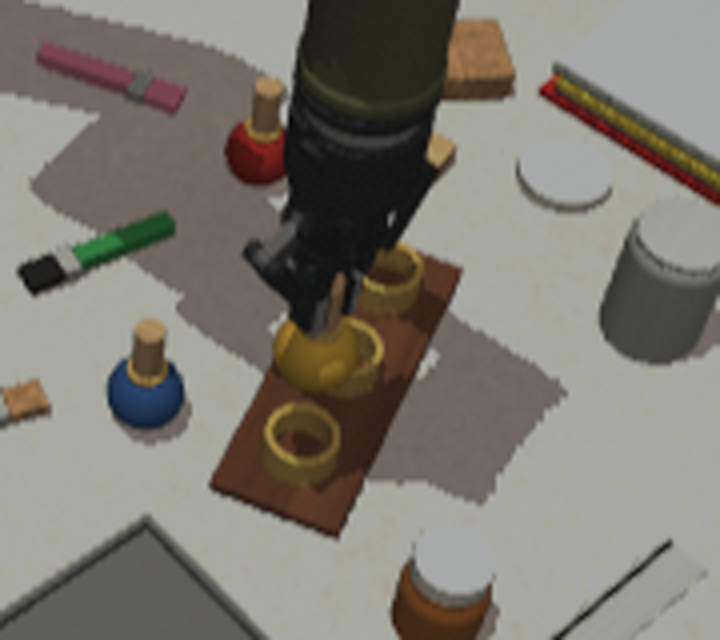

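```bash
python3 - <<'E'
from h import *
c=cal('d2')
for u,v in[(146,307),(228,272),(317.5,228)]: print(onplane(c,u,v,.037))
# expected finial pose if upright in hand
B=np.array([.5918,.1915,.3296-.186-.020]);print(B,proj(c,B),proj(c,B+[0,0,.066]),proj(c,B+[.026,0,0]),proj(c,B-[0,.026,0]))
E
python3 - <<'E'
import sys;sys.path.insert(0,'.')
from h import *
crop('d2',240,170,400,390,'d2c',3.5/1.3)
E
```

```text
[0.53047939 0.334402   0.037     ]
[0.56123638 0.26452459 0.037     ]
[0.59729592 0.19306806 0.037     ]
[0.5918 0.1915 0.1236] [319.61819145 278.93813093] [319.71280273 351.26139379] [319.51339107 232.21158825] [368.06224146 278.83500735]
```

View pics/d2c.png

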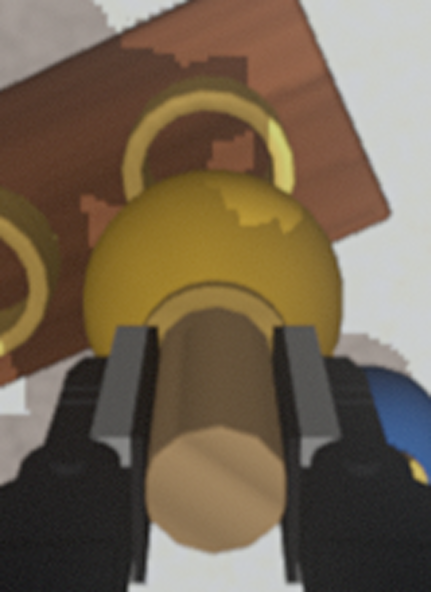

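```bash
cat >> h.py <<'E'
def ringbox(c,p,r=.025):
    P=np.array([proj(c,[p[0]+r*np.cos(a),p[1]+r*np.sin(a),.037]) for a in np.linspace(0,2*np.pi,73)]);return P.min(0).round(1),P.max(0).round(1)
E
python3 - <<'E'
from h import *
c=cal('d2')
for p in[(.593,.193),(.596,.193),(.597,.193),(.561,.2645),(.530,.3344)]: print(p,ringbox(c,p))
crop('d2',80,180,360,370,'d2d',2.8)
E
```

```text
(0.593, 0.193) (array([285.2, 201.3]), array([350.1, 263.8]))
(0.596, 0.193) (array([285. , 197.3]), array([350.2, 260.3]))
(0.597, 0.193) (array([285. , 195.9]), array([350.2, 259.1]))
(0.561, 0.2645) (array([196.5, 242.3]), array([259.4, 300.7]))
(0.53, 0.3344) (array([115.3, 279.4]), array([176.7, 334.2]))
```

View pics/d2d.png

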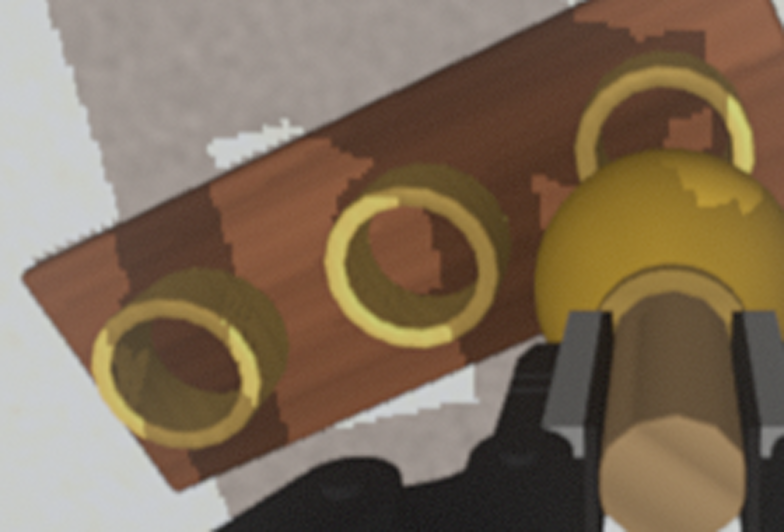

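Call:
jog_arm(moves=[{"tx":0,"ty":0.001,"tz":-0.03,"wx":0,"wy":0,"wz":0,"fingers":1},{"tx":0,"ty":0.001,"tz":-0.05,"wx":0,"wy":0,"wz":0,"fingers":1},{"tx":0,"ty":0.001,"tz":-0.06,"wx":0,"wy":0,"wz":0,"fingers":1},{"tx":0,"ty":0.001,"tz":-0.064,"wx":0,"wy":0,"wz":0,"fingers":1},{"tx":0,"ty":0.001,"tz":-0.067,"wx":0,"wy":0,"wz":0,"fingers":1},{"tx":0,"ty":0.001,"tz":-0.068,"wx":0,"wy":0,"wz":0,"fingers":1},{"tx":0,"ty":0.001,"tz":-0.069,"wx":0,"wy":0,"wz":0,"fingers":1},{"tx":0,"ty":0.001,"tz":-0.069,"wx":0,"wy":0,"wz":0,"fingers":1},{"tx":0,"ty":0.001,"tz":-0.069,"wx":0,"wy":0,"wz":0,"fingers":1}])

```text
time_s: 8.95
tcp_pos: [0.5923, 0.1939, 0.2613]
tool_rot: [-0.0, 1.0, 0.0, 0.001]
contact_force: [-0.4, 0.1, -0.8]
finger_gap: 0.0183
```

Call:
jog_arm(moves=[{"tx":0,"ty":0,"tz":-0.001,"wx":0,"wy":0,"wz":0,"fingers":1},{"tx":0,"ty":0,"tz":-0.002,"wx":0,"wy":0,"wz":0,"fingers":1},{"tx":0,"ty":0,"tz":-0.002,"wx":0,"wy":0,"wz":0,"fingers":1},{"tx":0,"ty":0,"tz":-0.002,"wx":0,"wy":0,"wz":0,"fingers":1}])

```text
time_s: 9.35
tcp_pos: [0.5925, 0.1936, 0.2603]
tool_rot: [0.0, 1.0, 0.0, 0.001]
contact_force: [-1.0, -2.8, 6.5]
finger_gap: 0.0187
```

Contact is confirmed (+6.5 N), so I release and back off.

Call:
jog_arm(moves=[{"tx":0,"ty":0,"tz":0.002,"wx":0,"wy":0,"wz":0,"fingers":0.2},{"tx":0,"ty":0,"tz":0.002,"wx":0,"wy":0,"wz":0,"fingers":0.0},{"tx":0,"ty":0,"tz":0.002,"wx":0,"wy":0,"wz":0,"fingers":0.0},{"tx":0,"ty":0,"tz":0.01,"wx":0,"wy":0,"wz":0,"fingers":0.0},{"tx":0,"ty":0,"tz":0.04,"wx":0,"wy":0,"wz":0,"fingers":0.0},{"tx":0,"ty":0,"tz":0.08,"wx":0,"wy":0,"wz":0,"fingers":0.0},{"tx":-0.03,"ty":-0.02,"tz":0.12,"wx":0,"wy":0,"wz":0,"fingers":-0.2},{"tx":-0.07,"ty":-0.04,"tz":0.12,"wx":0,"wy":0,"wz":0,"fingers":-0.2},{"tx":-0.095,"ty":-0.053,"tz":0.12,"wx":0,"wy":0,"wz":0,"fingers":-0.2},{"tx":-0.095,"ty":-0.053,"tz":0.12,"wx":0,"wy":0,"wz":0,"fingers":-0.2},{"tx":-0.095,"ty":-0.053,"tz":0.12,"wx":0,"wy":0,"wz":0,"fingers":-0.2},{"tx":-0.095,"ty":-0.053,"tz":0.12,"wx":0,"wy":0,"wz":0,"fingers":-0.2},{"tx":-0.095,"ty":-0.053,"tz":0.12,"wx":0,"wy":0,"wz":0,"fingers":-0.2}])

```text
time_s: 10.65
tcp_pos: [0.4982, 0.1412, 0.3786]
tool_rot: [-0.0, 1.0, 0.0, 0.0]
contact_force: [-0.7, -0.5, -0.5]
finger_gap: 0.0514
```

```bash
python3 - <<'E'
from h import *
snap('d3')
E
```

```text
10.65 [0.4982 0.1412 0.3786] [-1.e-04  1.e+00  2.e-04  3.e-04] qd 0.005 gap 0.0514 q [0.19 0.25 1.66 0.   1.23 1.76]
```

View pics/d3.png

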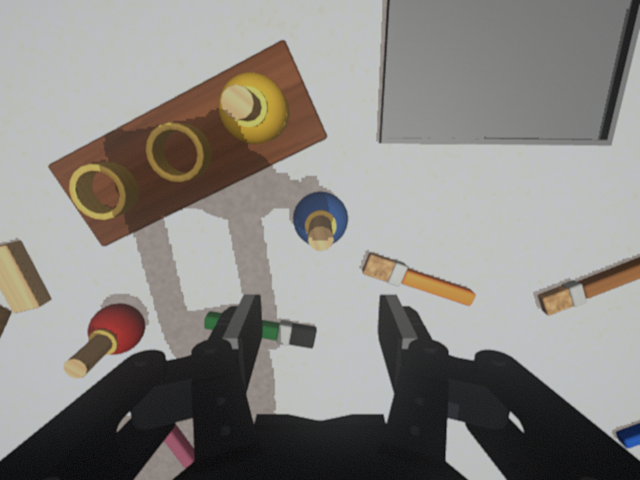

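```bash
python3 - <<'E'
from h import *
c=cal('d3');print(finial(c,(320.5,218),(320.5,239)));print(finial(c,(254,107),(238,101),.055))
E
```

```text
(array([0.49807022, 0.14074916, 0.026     ]), array([0.49705893, 0.14086002, 0.09199216]), array([-0.01532262,  0.00167969,  0.99988119]), np.float64(0.8832154887273161))
(array([0.59308752, 0.19245067, 0.055     ]), array([0.59182206, 0.19033448, 0.12095393]), array([-0.01917372, -0.0320636 ,  0.9993019 ]), np.float64(2.1410197713798516))
```

Yellow is seated upright in ring 1. Now blue.

Call:
jog_arm(moves=[{"tx":0,"ty":0,"tz":-0.04,"wx":0,"wy":0,"wz":0,"fingers":-0.2},{"tx":0,"ty":0,"tz":-0.08,"wx":0,"wy":0,"wz":0,"fingers":-0.2},{"tx":0,"ty":0,"tz":-0.12,"wx":0,"wy":0,"wz":0,"fingers":-0.2},{"tx":0,"ty":0,"tz":-0.145,"wx":0,"wy":0,"wz":0,"fingers":-0.2},{"tx":0,"ty":0,"tz":-0.145,"wx":0,"wy":0,"wz":0,"fingers":-0.2},{"tx":0,"ty":0,"tz":-0.145,"wx":0,"wy":0,"wz":0,"fingers":-0.2},{"tx":0,"ty":0,"tz":-0.145,"wx":0,"wy":0,"wz":0,"fingers":1},{"tx":0,"ty":0,"tz":-0.145,"wx":0,"wy":0,"wz":0,"fingers":1},{"tx":0,"ty":0,"tz":-0.145,"wx":0,"wy":0,"wz":0,"fingers":1},{"tx":0,"ty":0,"tz":-0.145,"wx":0,"wy":0,"wz":0,"fingers":1},{"tx":0,"ty":0,"tz":-0.145,"wx":0,"wy":0,"wz":0,"fingers":1}])

```text
time_s: 11.8
tcp_pos: [0.4979, 0.141, 0.2354]
tool_rot: [-0.0, 1.0, 0.0, 0.002]
contact_force: [0.3, 0.6, 6.7]
finger_gap: 0.0181
```

Call:
jog_arm(moves=[{"tx":0,"ty":0,"tz":0.04,"wx":0,"wy":0,"wz":0,"fingers":1},{"tx":0,"ty":0,"tz":0.08,"wx":0,"wy":0,"wz":0,"fingers":1},{"tx":0.01,"ty":0.03,"tz":0.1,"wx":0,"wy":0,"wz":0,"fingers":1},{"tx":0.03,"ty":0.06,"tz":0.1,"wx":0,"wy":0,"wz":0,"fingers":1},{"tx":0.045,"ty":0.09,"tz":0.1,"wx":0,"wy":0,"wz":0,"fingers":1},{"tx":0.06,"ty":0.124,"tz":0.1,"wx":0,"wy":0,"wz":0,"fingers":1},{"tx":0.06,"ty":0.124,"tz":0.1,"wx":0,"wy":0,"wz":0,"fingers":1},{"tx":0.06,"ty":0.124,"tz":0.1,"wx":0,"wy":0,"wz":0,"fingers":1},{"tx":0.06,"ty":0.124,"tz":0.1,"wx":0,"wy":0,"wz":0,"fingers":1}])

```text
time_s: 12.7
tcp_pos: [0.5562, 0.264, 0.3333]
tool_rot: [0.001, 1.0, 0.0, -0.001]
contact_force: [-0.1, -0.9, -0.9]
finger_gap: 0.0183
```

```bash
python3 - <<'E'
from h import *
c,im=snap('d4')
s=arm.observe();B=s['tcp_pos']-[0,0,.1894+.02];print('pred top',proj(c,B+[0,0,.066]),'balltop',proj(c,B+[.026,0,0]))
crop('d4',180,120,460,380,'d4c',2.3)
E
```

```text
12.7 [0.5562 0.264  0.3333] [ 6.e-04  1.e+00  1.e-04 -9.e-04] qd 0.012 gap 0.0183 q [ 0.37  0.42  1.51 -0.    1.21  1.95]
pred top [320.29641198 345.43355524] balltop [319.94460178 230.00568224]
```

View pics/d4c.png

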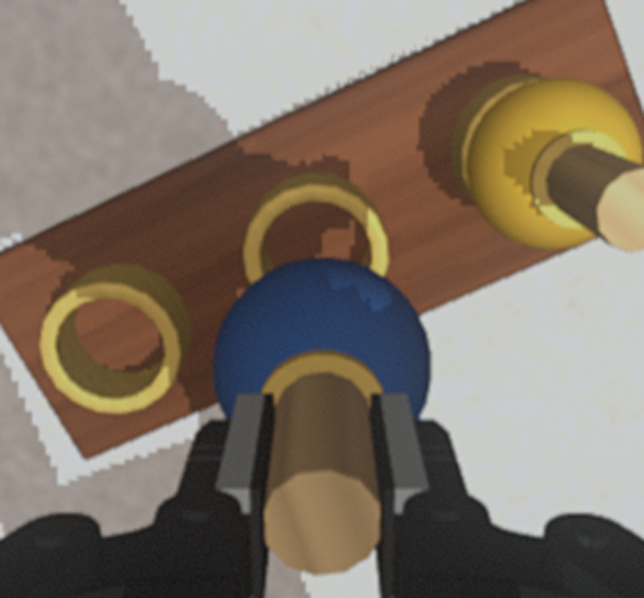

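```bash
python3 - <<'E'
from h import *
c=cal('d4')
for p in[(.558,.2645),(.556,.264)]: print(ringbox(c,p))
E
```

```text
(array([286.8, 199.2]), array([350.9, 261.1]))
(array([287.5, 201.8]), array([351.5, 263.5]))
```

Call:
jog_arm(moves=[{"tx":0,"ty":0.001,"tz":-0.03,"wx":0,"wy":0,"wz":0,"fingers":1},{"tx":0,"ty":0.001,"tz":-0.05,"wx":0,"wy":0,"wz":0,"fingers":1},{"tx":0,"ty":0.001,"tz":-0.06,"wx":0,"wy":0,"wz":0,"fingers":1},{"tx":0,"ty":0.001,"tz":-0.066,"wx":0,"wy":0,"wz":0,"fingers":1},{"tx":0,"ty":0.001,"tz":-0.069,"wx":0,"wy":0,"wz":0,"fingers":1},{"tx":0,"ty":0.001,"tz":-0.07,"wx":0,"wy":0,"wz":0,"fingers":1},{"tx":0,"ty":0.001,"tz":-0.071,"wx":0,"wy":0,"wz":0,"fingers":1},{"tx":0,"ty":0.001,"tz":-0.072,"wx":0,"wy":0,"wz":0,"fingers":1},{"tx":0,"ty":0.001,"tz":-0.072,"wx":0,"wy":0,"wz":0,"fingers":1}])

```text
time_s: 13.65
tcp_pos: [0.5581, 0.2659, 0.2638]
tool_rot: [-0.0, 1.0, 0.0, 0.002]
contact_force: [1.4, -1.2, 6.0]
finger_gap: 0.0181
```

Call:
jog_arm(moves=[{"tx":0,"ty":0,"tz":0.001,"wx":0,"wy":0,"wz":0,"fingers":0.2},{"tx":0,"ty":0,"tz":0.001,"wx":0,"wy":0,"wz":0,"fingers":0.1},{"tx":0,"ty":0,"tz":0.001,"wx":0,"wy":0,"wz":0,"fingers":0.1},{"tx":0,"ty":0,"tz":0.01,"wx":0,"wy":0,"wz":0,"fingers":0.1},{"tx":0,"ty":0,"tz":0.05,"wx":0,"wy":0,"wz":0,"fingers":0.1},{"tx":0,"ty":0,"tz":0.09,"wx":0,"wy":0,"wz":0,"fingers":0},{"tx":-0.04,"ty":0.02,"tz":0.12,"wx":0,"wy":0,"wz":0,"fingers":-0.2},{"tx":-0.08,"ty":0.04,"tz":0.12,"wx":0,"wy":0,"wz":0,"fingers":-0.2},{"tx":-0.12,"ty":0.06,"tz":0.12,"wx":0,"wy":0,"wz":0,"fingers":-0.2},{"tx":-0.15,"ty":0.08,"tz":0.12,"wx":0,"wy":0,"wz":0,"fingers":-0.2},{"tx":-0.176,"ty":0.084,"tz":0.12,"wx":0,"wy":0,"wz":0,"fingers":-0.2},{"tx":-0.176,"ty":0.084,"tz":0.12,"wx":0,"wy":0,"wz":0,"fingers":-0.2},{"tx":-0.176,"ty":0.084,"tz":0.12,"wx":0,"wy":0,"wz":0,"fingers":-0.2},{"tx":-0.176,"ty":0.084,"tz":0.12,"wx":0,"wy":0,"wz":0,"fingers":-0.2}])

```text
time_s: 15.05
tcp_pos: [0.3819, 0.3498, 0.3821]
tool_rot: [-0.0, 1.0, -0.0, 0.001]
contact_force: [0.2, -0.9, -0.8]
finger_gap: 0.0514
```

```bash
python3 - <<'E'
from h import *
snap('d5')
E
```

```text
15.05 [0.3819 0.3498 0.3821] [-2.e-04  1.e+00 -1.e-04  6.e-04] qd 0.01 gap 0.0514 q [ 0.66  0.25  1.66 -0.    1.24  2.23]
```

View pics/d5.png

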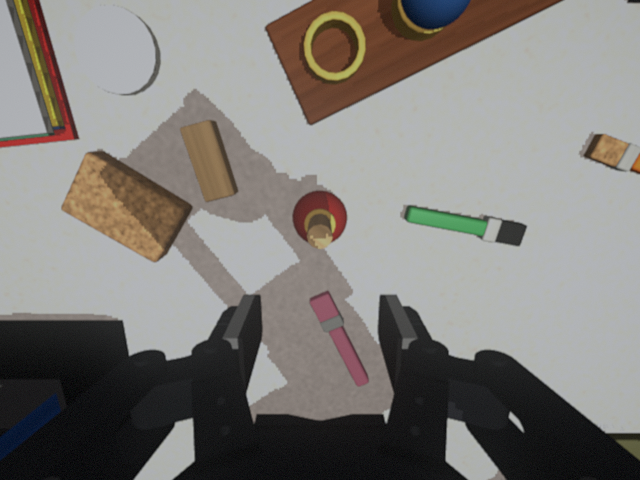

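```bash
python3 - <<'E'
from h import *
c=cal('d5');print(finial(c,(320.5,217),(320,237.5)));print(onplane(c,334,46,.037),ringbox(c,(.5245,.337)))
E
```

```text
(array([0.38211941, 0.34942041, 0.026     ]), array([0.38107743, 0.34989775, 0.09199005]), array([-0.01578769,  0.00723251,  0.99984921]), np.float64(0.9950193188376042))
[0.52383639 0.33859275 0.037     ] (array([304.6,   8.9]), array([367.4,  79.4]))
```

Call:
jog_arm(moves=[{"tx":0,"ty":0,"tz":-0.04,"wx":0,"wy":0,"wz":0,"fingers":-0.2},{"tx":0,"ty":0,"tz":-0.08,"wx":0,"wy":0,"wz":0,"fingers":-0.2},{"tx":0,"ty":0,"tz":-0.12,"wx":0,"wy":0,"wz":0,"fingers":-0.2},{"tx":0,"ty":0,"tz":-0.148,"wx":0,"wy":0,"wz":0,"fingers":-0.2},{"tx":0,"ty":0,"tz":-0.148,"wx":0,"wy":0,"wz":0,"fingers":-0.2},{"tx":0,"ty":0,"tz":-0.148,"wx":0,"wy":0,"wz":0,"fingers":-0.2},{"tx":0,"ty":0,"tz":-0.148,"wx":0,"wy":0,"wz":0,"fingers":1},{"tx":0,"ty":0,"tz":-0.148,"wx":0,"wy":0,"wz":0,"fingers":1},{"tx":0,"ty":0,"tz":-0.148,"wx":0,"wy":0,"wz":0,"fingers":1},{"tx":0,"ty":0,"tz":-0.148,"wx":0,"wy":0,"wz":0,"fingers":1},{"tx":0,"ty":0,"tz":-0.148,"wx":0,"wy":0,"wz":0,"fingers":1}])

```text
time_s: 16.2
tcp_pos: [0.3818, 0.3503, 0.2355]
tool_rot: [-0.001, 1.0, 0.0, 0.002]
contact_force: [-1.3, -0.2, 6.9]
finger_gap: 0.0177
```

Call:
jog_arm(moves=[{"tx":0,"ty":0,"tz":0.04,"wx":0,"wy":0,"wz":0,"fingers":1},{"tx":0,"ty":0,"tz":0.08,"wx":0,"wy":0,"wz":0,"fingers":1},{"tx":0.03,"ty":0,"tz":0.1,"wx":0,"wy":0,"wz":0,"fingers":1},{"tx":0.06,"ty":-0.01,"tz":0.1,"wx":0,"wy":0,"wz":0,"fingers":1},{"tx":0.1,"ty":-0.012,"tz":0.1,"wx":0,"wy":0,"wz":0,"fingers":1},{"tx":0.142,"ty":-0.012,"tz":0.1,"wx":0,"wy":0,"wz":0,"fingers":1},{"tx":0.142,"ty":-0.012,"tz":0.1,"wx":0,"wy":0,"wz":0,"fingers":1},{"tx":0.142,"ty":-0.012,"tz":0.1,"wx":0,"wy":0,"wz":0,"fingers":1},{"tx":0.142,"ty":-0.012,"tz":0.1,"wx":0,"wy":0,"wz":0,"fingers":1},{"tx":0.142,"ty":-0.012,"tz":0.1,"wx":0,"wy":0,"wz":0,"fingers":1}])

```text
time_s: 17.2
tcp_pos: [0.5216, 0.3378, 0.3336]
tool_rot: [0.0, 1.0, 0.0, -0.001]
contact_force: [0.2, 0.3, -1.9]
finger_gap: 0.0177
```

```bash
python3 - <<'E'
from h import *
c,im=snap('d6')
s=arm.observe();B=s['tcp_pos']-[0,0,.1895+.02];print('pred top',proj(c,B+[0,0,.066]),'balltop',proj(c,B+[.026,0,0]))
print(ringbox(c,(.524,.338)))
crop('d6',180,120,460,380,'d6c',2.3)
E
```

```text
17.2 [0.5216 0.3378 0.3336] [ 3.e-04  1.e+00  5.e-04 -7.e-04] qd 0.004 gap 0.0177 q [0.51 0.43 1.5  0.   1.21 2.08]
pred top [319.65592487 345.27604413] balltop [319.62670675 229.97809063]
(array([287.4, 198.5]), array([351.5, 260.4]))
```

View pics/d6c.png

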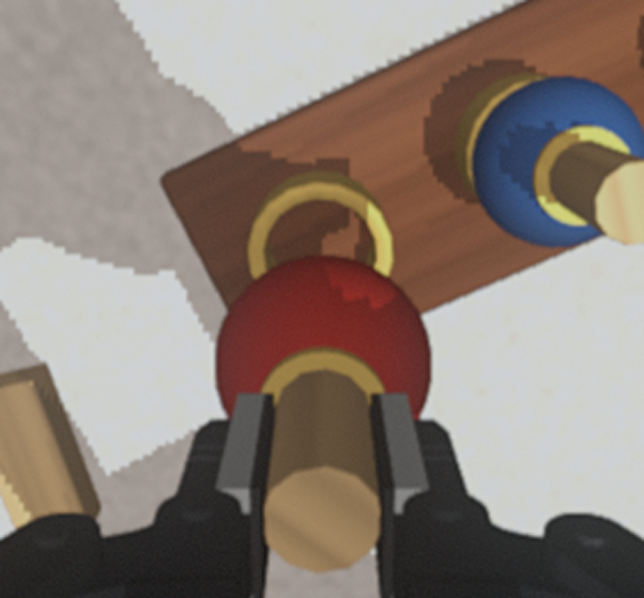

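Call:
jog_arm(moves=[{"tx":0.001,"ty":0,"tz":-0.03,"wx":0,"wy":0,"wz":0,"fingers":1},{"tx":0.001,"ty":0,"tz":-0.05,"wx":0,"wy":0,"wz":0,"fingers":1},{"tx":0.001,"ty":0,"tz":-0.06,"wx":0,"wy":0,"wz":0,"fingers":1},{"tx":0.001,"ty":0,"tz":-0.066,"wx":0,"wy":0,"wz":0,"fingers":1},{"tx":0.001,"ty":0,"tz":-0.069,"wx":0,"wy":0,"wz":0,"fingers":1},{"tx":0.001,"ty":0,"tz":-0.07,"wx":0,"wy":0,"wz":0,"fingers":1},{"tx":0.001,"ty":0,"tz":-0.071,"wx":0,"wy":0,"wz":0,"fingers":1},{"tx":0.001,"ty":0,"tz":-0.072,"wx":0,"wy":0,"wz":0,"fingers":1},{"tx":0.001,"ty":0,"tz":-0.072,"wx":0,"wy":0,"wz":0,"fingers":1}])

```text
time_s: 18.15
tcp_pos: [0.5245, 0.3381, 0.2639]
tool_rot: [-0.001, 1.0, 0.0, 0.001]
contact_force: [-1.5, -0.9, 5.7]
finger_gap: 0.0186
```

Call:
jog_arm(moves=[{"tx":0,"ty":0,"tz":0.001,"wx":0,"wy":0,"wz":0,"fingers":0.2},{"tx":0,"ty":0,"tz":0.001,"wx":0,"wy":0,"wz":0,"fingers":0.1},{"tx":0,"ty":0,"tz":0.001,"wx":0,"wy":0,"wz":0,"fingers":0.1},{"tx":0,"ty":0,"tz":0.01,"wx":0,"wy":0,"wz":0,"fingers":0.1},{"tx":0,"ty":0,"tz":0.05,"wx":0,"wy":0,"wz":0,"fingers":0.1},{"tx":0,"ty":0,"tz":0.09,"wx":0,"wy":0,"wz":0,"fingers":0},{"tx":-0.02,"ty":-0.03,"tz":0.13,"wx":0,"wy":0,"wz":0,"fingers":-0.2},{"tx":-0.05,"ty":-0.07,"tz":0.16,"wx":0,"wy":0,"wz":0,"fingers":-0.2},{"tx":-0.08,"ty":-0.11,"tz":0.18,"wx":0,"wy":0,"wz":0,"fingers":-0.2},{"tx":-0.1,"ty":-0.15,"tz":0.19,"wx":0,"wy":0,"wz":0,"fingers":-0.2},{"tx":-0.12,"ty":-0.19,"tz":0.19,"wx":0,"wy":0,"wz":0,"fingers":-0.2},{"tx":-0.124,"ty":-0.218,"tz":0.19,"wx":0,"wy":0,"wz":0,"fingers":-0.2},{"tx":-0.124,"ty":-0.218,"tz":0.19,"wx":0,"wy":0,"wz":0,"fingers":-0.2},{"tx":-0.124,"ty":-0.218,"tz":0.19,"wx":0,"wy":0,"wz":0,"fingers":-0.2},{"tx":-0.124,"ty":-0.218,"tz":0.19,"wx":0,"wy":0,"wz":0,"fingers":-0.2}])

```text
time_s: 19.65
tcp_pos: [0.4006, 0.1204, 0.4521]
tool_rot: [-0.0, 1.0, 0.0, 0.0]
contact_force: [-0.0, 0.1, -0.3]
finger_gap: 0.0513
```

```bash
python3 - <<'E'
from h import *
snap('e1')
E
```

```text
19.65 [0.4006 0.1204 0.4521] [-4.e-04  1.e+00  1.e-04  5.e-04] qd 0.013 gap 0.0513 q [0.19 0.04 1.72 0.   1.37 1.76]
```

View pics/e1.png

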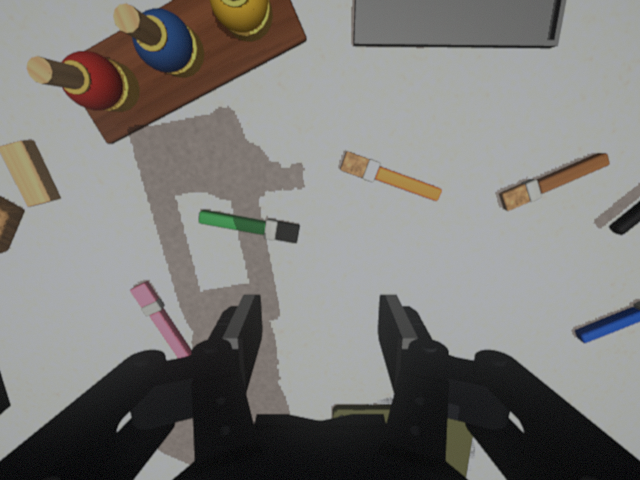

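```bash
python3 - <<'E'
from h import *
c=cal('e1');print('red',finial(c,(93.5,80),(41,70.5),.055));print('blue',finial(c,(163,42),(127,18.5),.055))
im=cv2.imread('pics/e1.png')
a=cv2.resize(im[195:255,190:310],None,fx=6,fy=6,interpolation=3);b=cv2.resize(im[140:210,330:450],None,fx=6,fy=6,interpolation=3)[:420]
cv2.imwrite('pics/e1a.png',a);cv2.imwrite('pics/e1b.png',b);cv2.imwrite('pics/e1d.png',cv2.resize(im[145:215,490:620],None,fx=6,fy=6,interpolation=3))
E
```

```text
red (array([0.52492823, 0.33617303, 0.055     ]), array([0.52270725, 0.33679306, 0.12095971]), array([-0.03365117,  0.00939438,  0.99938949]), np.float64(2.0022006373966823))
blue (array([0.55705224, 0.26573738, 0.055     ]), array([0.55788223, 0.26438179, 0.12098086]), array([ 0.01257568, -0.02053919,  0.99970995]), np.float64(1.380005522650078))
```

View pics/e1a.png

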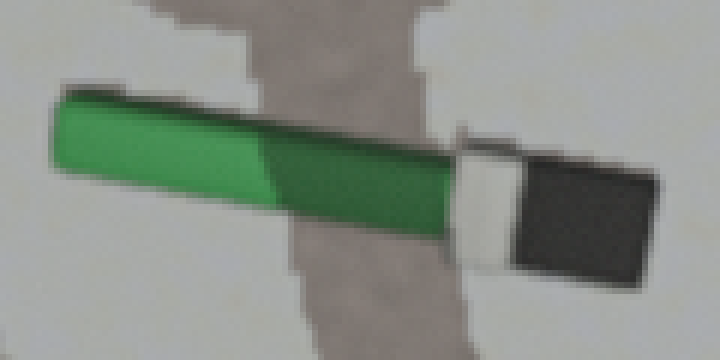

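View pics/e1b.png

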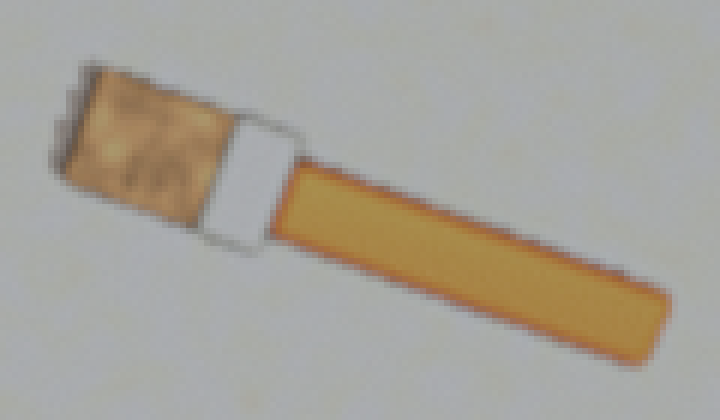

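View pics/e1d.png

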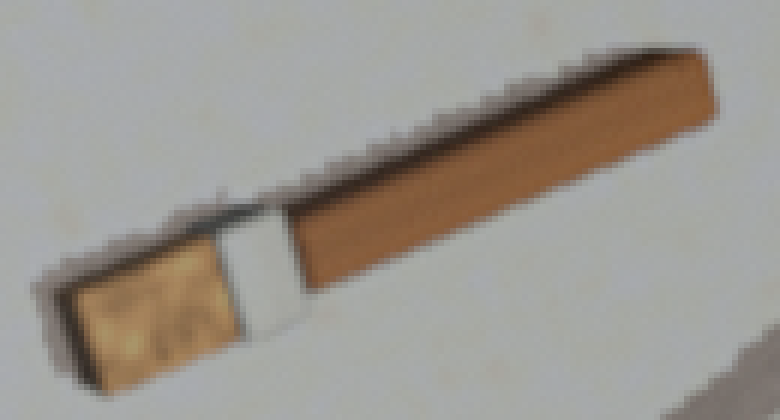

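The crops confirm the three brushes: green handle with black bristles, orange with cork, brown wood with cork. Pink (160,320) and blue (610,325) are the look-alikes, and I'm leaving them.

```bash
cat >> h.py <<'E'
def brush(c,h,b,z=.016):
    H,B=onplane(c,*h,z),onplane(c,*b,z); d=(B-H)[:2]; L=np.linalg.norm(d); d/=L
    m=(H+B)[:2]/2
    return 'mid',m.round(4),'ang',np.degrees(np.arctan2(d[1],d[0])).round(1),'L',L.round(4),'grip(8 back)',(m-.008*d).round(4)
E
python3 - <<'E'
from h import *
c=cal('e1')
print('green',brush(c,(199.7,217.8),(298,233.7)));print('orange',brush(c,(439.2,195),(343.7,160.3)));print('brown',brush(c,(608,159.2),(504.7,201.7)))
E
```

```text
green ('mid', array([0.3719, 0.2045]), 'ang', np.float64(-99.6), 'L', np.float64(0.117), 'grip(8 back)', array([0.3732, 0.2124]))
orange ('mid', array([0.4279, 0.0386]), 'ang', np.float64(70.6), 'L', np.float64(0.1176), 'grip(8 back)', array([0.4253, 0.031 ]))
brown ('mid', array([ 0.4245, -0.1477]), 'ang', np.float64(113.9), 'L', np.float64(0.1183), 'grip(8 back)', array([ 0.4277, -0.155 ]))
```

Call:
jog_arm(moves=[{"tx":-0.01,"ty":0.03,"tz":-0.02,"wx":0,"wy":0,"wz":8,"fingers":-0.2},{"tx":-0.02,"ty":0.06,"tz":-0.04,"wx":0,"wy":0,"wz":16,"fingers":-0.2},{"tx":-0.027,"ty":0.092,"tz":-0.06,"wx":0,"wy":0,"wz":24,"fingers":-0.2},{"tx":-0.027,"ty":0.092,"tz":-0.08,"wx":0,"wy":0,"wz":32,"fingers":-0.2},{"tx":-0.027,"ty":0.092,"tz":-0.1,"wx":0,"wy":0,"wz":40,"fingers":-0.2},{"tx":-0.027,"ty":0.092,"tz":-0.12,"wx":0,"wy":0,"wz":48,"fingers":-0.2},{"tx":-0.027,"ty":0.092,"tz":-0.13,"wx":0,"wy":0,"wz":56,"fingers":-0.2},{"tx":-0.027,"ty":0.092,"tz":-0.13,"wx":0,"wy":0,"wz":64,"fingers":-0.2},{"tx":-0.027,"ty":0.092,"tz":-0.13,"wx":0,"wy":0,"wz":72,"fingers":-0.2},{"tx":-0.027,"ty":0.092,"tz":-0.13,"wx":0,"wy":0,"wz":80,"fingers":-0.2},{"tx":-0.027,"ty":0.092,"tz":-0.13,"wx":0,"wy":0,"wz":80,"fingers":-0.2},{"tx":-0.027,"ty":0.092,"tz":-0.13,"wx":0,"wy":0,"wz":80,"fingers":-0.2},{"tx":-0.027,"ty":0.092,"tz":-0.13,"wx":0,"wy":0,"wz":80,"fingers":-0.2}])

```text
time_s: 21.0
tcp_pos: [0.3732, 0.2123, 0.3215]
tool_rot: [-0.0, 0.766, 0.642, -0.0]
contact_force: [0.6, -0.5, -0.2]
finger_gap: 0.0514
```

```bash
python3 - <<'E'
from h import *
snap('e2')
E
```

```text
21.0 [0.3732 0.2123 0.3215] [-1.000e-04  7.665e-01  6.423e-01 -1.000e-04] qd 0.012 gap 0.0514 q [0.42 0.2  1.91 0.   1.03 0.59]
```

View pics/e2.png

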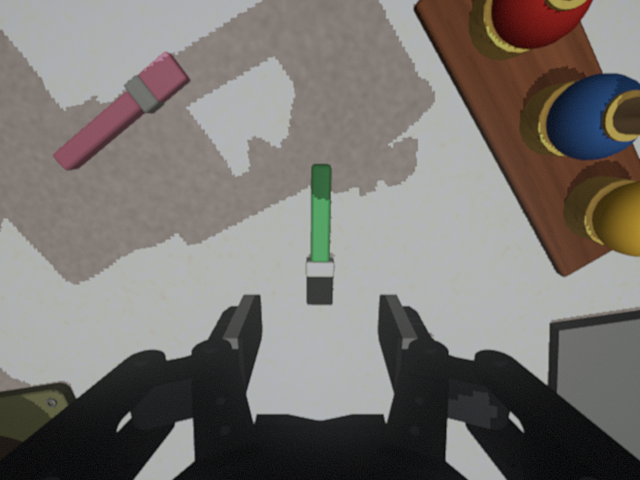

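```bash
python3 - <<'E'
from h import *
c=cal('e2');print(brush(c,(321.2,165),(319.5,303)))
E
```

```text
('mid', array([0.3717, 0.2072]), 'ang', np.float64(-100.8), 'L', np.float64(0.1162), 'grip(8 back)', array([0.3732, 0.2151]))
```

Call:
jog_arm(moves=[{"tx":0,"ty":0.002,"tz":-0.04,"wx":0,"wy":0,"wz":0,"fingers":-0.2},{"tx":0,"ty":0.002,"tz":-0.08,"wx":0,"wy":0,"wz":0,"fingers":-0.2},{"tx":0,"ty":0.002,"tz":-0.11,"wx":0,"wy":0,"wz":0,"fingers":-0.2},{"tx":0,"ty":0.002,"tz":-0.13,"wx":0,"wy":0,"wz":0,"fingers":-0.2},{"tx":0,"ty":0.002,"tz":-0.14,"wx":0,"wy":0,"wz":0,"fingers":-0.2},{"tx":0,"ty":0.002,"tz":-0.143,"wx":0,"wy":0,"wz":0,"fingers":-0.2},{"tx":0,"ty":0.002,"tz":-0.143,"wx":0,"wy":0,"wz":0,"fingers":-0.2},{"tx":0,"ty":0.002,"tz":-0.143,"wx":0,"wy":0,"wz":0,"fingers":0.4},{"tx":0,"ty":0.002,"tz":-0.143,"wx":0,"wy":0,"wz":0,"fingers":0.5},{"tx":0,"ty":0.002,"tz":-0.143,"wx":0,"wy":0,"wz":0,"fingers":0.5}])

```text
time_s: 22.05
tcp_pos: [0.3734, 0.2139, 0.1795]
tool_rot: [0.0, 0.766, 0.643, 0.001]
contact_force: [0.3, -0.3, -0.1]
finger_gap: 0.0212
```

Call:
jog_arm(moves=[{"tx":0,"ty":0,"tz":-0.002,"wx":0,"wy":0,"wz":0,"fingers":0.5},{"tx":0,"ty":0,"tz":-0.002,"wx":0,"wy":0,"wz":0,"fingers":1},{"tx":0,"ty":0,"tz":-0.002,"wx":0,"wy":0,"wz":0,"fingers":1},{"tx":0,"ty":0,"tz":-0.002,"wx":0,"wy":0,"wz":0,"fingers":1},{"tx":0,"ty":0,"tz":-0.002,"wx":0,"wy":0,"wz":0,"fingers":1}])

```text
time_s: 22.55
tcp_pos: [0.3732, 0.2139, 0.1771]
tool_rot: [0.0, 0.766, 0.643, 0.0]
contact_force: [-0.8, -0.4, 5.1]
finger_gap: 0.0144
```

Call:
jog_arm(moves=[{"tx":0,"ty":0,"tz":0.04,"wx":0,"wy":0,"wz":0,"fingers":1},{"tx":0,"ty":0,"tz":0.08,"wx":0,"wy":0,"wz":8,"fingers":1},{"tx":0.02,"ty":-0.02,"tz":0.11,"wx":0,"wy":0,"wz":16,"fingers":1},{"tx":0.04,"ty":-0.04,"tz":0.13,"wx":0,"wy":0,"wz":24,"fingers":1},{"tx":0.06,"ty":-0.06,"tz":0.13,"wx":0,"wy":0,"wz":32,"fingers":1},{"tx":0.08,"ty":-0.08,"tz":0.13,"wx":0,"wy":0,"wz":40,"fingers":1},{"tx":0.11,"ty":-0.1,"tz":0.13,"wx":0,"wy":0,"wz":48,"fingers":1},{"tx":0.14,"ty":-0.12,"tz":0.13,"wx":0,"wy":0,"wz":56,"fingers":1},{"tx":0.17,"ty":-0.14,"tz":0.13,"wx":0,"wy":0,"wz":64,"fingers":1},{"tx":0.2,"ty":-0.16,"tz":0.13,"wx":0,"wy":0,"wz":72,"fingers":1},{"tx":0.23,"ty":-0.175,"tz":0.13,"wx":0,"wy":0,"wz":80,"fingers":1},{"tx":0.25,"ty":-0.175,"tz":0.13,"wx":0,"wy":0,"wz":88,"fingers":1},{"tx":0.274,"ty":-0.175,"tz":0.13,"wx":0,"wy":0,"wz":96,"fingers":1},{"tx":0.274,"ty":-0.175,"tz":0.13,"wx":0,"wy":0,"wz":100,"fingers":1},{"tx":0.274,"ty":-0.175,"tz":0.13,"wx":0,"wy":0,"wz":100,"fingers":1},{"tx":0.274,"ty":-0.175,"tz":0.13,"wx":0,"wy":0,"wz":100,"fingers":1},{"tx":0.274,"ty":-0.175,"tz":0.13,"wx":0,"wy":0,"wz":100,"fingers":1}])

```text
time_s: 24.25
tcp_pos: [0.6463, 0.0389, 0.3065]
tool_rot: [-0.001, 0.001, 1.0, 0.0]
contact_force: [-0.2, 0.4, -1.0]
finger_gap: 0.0143
```

```bash
python3 - <<'E'
from h import *
snap('e3')
E
```

```text
24.25 [0.6463 0.0389 0.3065] [-5.e-04  5.e-04  1.e+00  0.e+00] qd 0.005 gap 0.0143 q [-0.01  0.49  1.47  0.    1.18 -1.57]
```

View pics/e3.png

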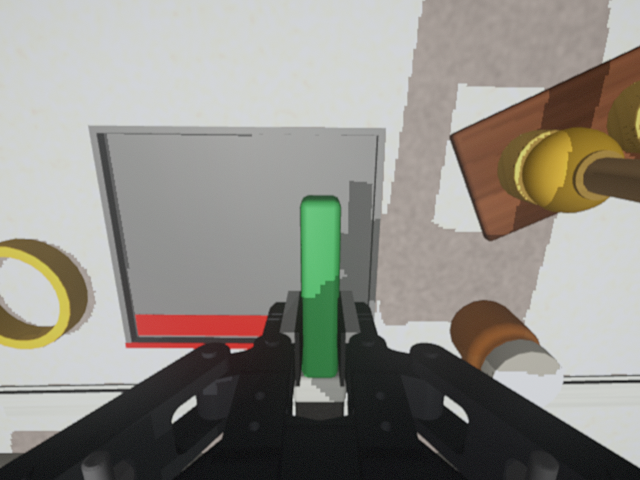

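```bash
python3 - <<'E'
from h import *
c=cal('e3')
for p in[(90.5,127),(384.5,129),(126,346.5)]: print(onplane(c,*p,.014))
print(onplane(c,240,335,.005))
c=cal('d1');print(onplane(c,240,182,.014));c=cal('d2');print([onplane(c,*p,.014) for p in [(471,18),(441,257)]])
E
```

```text
[ 0.56462072 -0.12245661  0.014     ]
[0.56640741 0.08492772 0.014     ]
[ 0.74227298 -0.12623582  0.014     ]
[ 0.73690279 -0.03068739  0.005     ]
[ 0.56496992 -0.12645109  0.014     ]
[array([0.74415845, 0.08425492, 0.014     ]), array([0.56539015, 0.08764045, 0.014     ])]
```

Call:
jog_arm(moves=[{"tx":0,"ty":0,"tz":-0.04,"wx":0,"wy":0,"wz":-1,"fingers":1},{"tx":0,"ty":0,"tz":-0.08,"wx":0,"wy":0,"wz":-1,"fingers":1},{"tx":0,"ty":0,"tz":-0.105,"wx":0,"wy":0,"wz":-1,"fingers":1},{"tx":0,"ty":0,"tz":-0.115,"wx":0,"wy":0,"wz":-1,"fingers":1},{"tx":0,"ty":0,"tz":-0.12,"wx":0,"wy":0,"wz":-1,"fingers":1},{"tx":0,"ty":0,"tz":-0.123,"wx":0,"wy":0,"wz":-1,"fingers":1},{"tx":0,"ty":0,"tz":-0.124,"wx":0,"wy":0,"wz":-1,"fingers":1},{"tx":0,"ty":0,"tz":-0.124,"wx":0,"wy":0,"wz":-1,"fingers":1},{"tx":0,"ty":0,"tz":-0.124,"wx":0,"wy":0,"wz":-1,"fingers":1}])

```text
time_s: 25.2
tcp_pos: [0.6475, 0.0388, 0.1838]
tool_rot: [0.001, 0.009, 1.0, 0.0]
contact_force: [-0.2, -1.1, -0.6]
finger_gap: 0.0144
```

Call:
jog_arm(moves=[{"tx":0,"ty":0,"tz":-0.001,"wx":0,"wy":0,"wz":0,"fingers":1},{"tx":0,"ty":0,"tz":-0.002,"wx":0,"wy":0,"wz":0,"fingers":1},{"tx":0,"ty":0,"tz":-0.002,"wx":0,"wy":0,"wz":0,"fingers":1},{"tx":0,"ty":0,"tz":-0.002,"wx":0,"wy":0,"wz":0,"fingers":0.3},{"tx":0,"ty":0,"tz":0,"wx":0,"wy":0,"wz":0,"fingers":0.3},{"tx":0,"ty":0,"tz":0.003,"wx":0,"wy":0,"wz":0,"fingers":0.3},{"tx":0,"ty":0,"tz":0.02,"wx":0,"wy":0,"wz":0,"fingers":0.3},{"tx":0,"ty":0,"tz":0.06,"wx":0,"wy":0,"wz":0,"fingers":0.2},{"tx":-0.03,"ty":0,"tz":0.1,"wx":0,"wy":0,"wz":-8,"fingers":0},{"tx":-0.06,"ty":0,"tz":0.14,"wx":0,"wy":0,"wz":-16,"fingers":-0.2},{"tx":-0.09,"ty":0,"tz":0.15,"wx":0,"wy":0,"wz":-24,"fingers":-0.2},{"tx":-0.12,"ty":0,"tz":0.15,"wx":0,"wy":0,"wz":-32,"fingers":-0.2},{"tx":-0.15,"ty":0,"tz":0.15,"wx":0,"wy":0,"wz":-40,"fingers":-0.2},{"tx":-0.18,"ty":-0.01,"tz":0.15,"wx":0,"wy":0,"wz":-48,"fingers":-0.2},{"tx":-0.21,"ty":-0.01,"tz":0.15,"wx":0,"wy":0,"wz":-56,"fingers":-0.2},{"tx":-0.222,"ty":-0.008,"tz":0.15,"wx":0,"wy":0,"wz":-64,"fingers":-0.2},{"tx":-0.222,"ty":-0.008,"tz":0.15,"wx":0,"wy":0,"wz":-72,"fingers":-0.2},{"tx":-0.222,"ty":-0.008,"tz":0.15,"wx":0,"wy":0,"wz":-80,"fingers":-0.2},{"tx":-0.222,"ty":-0.008,"tz":0.15,"wx":0,"wy":0,"wz":-88,"fingers":-0.2},{"tx":-0.222,"ty":-0.008,"tz":0.15,"wx":0,"wy":0,"wz":-96,"fingers":-0.2}])

```text
time_s: 27.2
tcp_pos: [0.4249, 0.0308, 0.333]
tool_rot: [0.0, 0.751, 0.66, 0.0]
contact_force: [0.7, -0.5, -0.2]
finger_gap: 0.051
```

Call:
jog_arm(moves=[{"tx":0,"ty":0,"tz":0,"wx":0,"wy":0,"wz":-8,"fingers":-0.2},{"tx":0,"ty":0,"tz":0,"wx":0,"wy":0,"wz":-12,"fingers":-0.2},{"tx":0,"ty":0,"tz":0,"wx":0,"wy":0,"wz":-12,"fingers":-0.2},{"tx":0,"ty":0,"tz":0,"wx":0,"wy":0,"wz":-12,"fingers":-0.2},{"tx":0,"ty":0,"tz":0,"wx":0,"wy":0,"wz":-12,"fingers":-0.2}])

```text
time_s: 27.7
tcp_pos: [0.425, 0.0308, 0.3327]
tool_rot: [0.0, 0.814, 0.581, 0.0]
contact_force: [0.4, 0.2, 0.1]
finger_gap: 0.0515
```

```bash
python3 - <<'E'
from h import *
snap('e4')
E
```

```text
27.7 [0.425  0.0308 0.3327] [0.     0.8137 0.5813 0.    ] qd 0.006 gap 0.0515 q [-0.03  0.18  1.9  -0.    1.06  0.3 ]
```

View pics/e4.png

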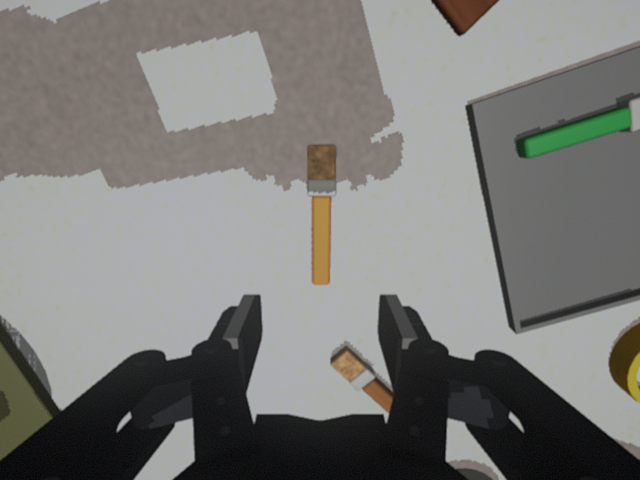

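```bash
python3 - <<'E'
from h import *
c=cal('e4');print(brush(c,(321,284),(321.5,144.5)))
E
```

```text
('mid', array([0.4281, 0.0386]), 'ang', np.float64(70.9), 'L', np.float64(0.1182), 'grip(8 back)', array([0.4255, 0.0311]))
```

Aligned. Descending onto the orange handle.

Call:
jog_arm(moves=[{"tx":0,"ty":0,"tz":-0.04,"wx":0,"wy":0,"wz":0,"fingers":-0.2},{"tx":0,"ty":0,"tz":-0.08,"wx":0,"wy":0,"wz":0,"fingers":-0.2},{"tx":0,"ty":0,"tz":-0.12,"wx":0,"wy":0,"wz":0,"fingers":-0.1},{"tx":0,"ty":0,"tz":-0.14,"wx":0,"wy":0,"wz":0,"fingers":0.1},{"tx":0,"ty":0,"tz":-0.15,"wx":0,"wy":0,"wz":0,"fingers":0.3},{"tx":0,"ty":0,"tz":-0.155,"wx":0,"wy":0,"wz":0,"fingers":0.5},{"tx":0,"ty":0,"tz":-0.155,"wx":0,"wy":0,"wz":0,"fingers":0.5},{"tx":0,"ty":0,"tz":-0.155,"wx":0,"wy":0,"wz":0,"fingers":1},{"tx":0,"ty":0,"tz":-0.155,"wx":0,"wy":0,"wz":0,"fingers":1},{"tx":0,"ty":0,"tz":-0.155,"wx":0,"wy":0,"wz":0,"fingers":1},{"tx":0,"ty":0,"tz":-0.155,"wx":0,"wy":0,"wz":0,"fingers":1}])

```text
time_s: 28.85
tcp_pos: [0.4254, 0.0308, 0.1784]
tool_rot: [0.001, 0.814, 0.581, 0.001]
contact_force: [-0.3, 1.2, 5.6]
finger_gap: 0.0142
```

Call:
jog_arm(moves=[{"tx":0,"ty":0,"tz":0.04,"wx":0,"wy":0,"wz":0,"fingers":1},{"tx":0,"ty":0,"tz":0.08,"wx":0,"wy":0,"wz":-8,"fingers":1},{"tx":0.03,"ty":-0.01,"tz":0.1,"wx":0,"wy":0,"wz":-16,"fingers":1},{"tx":0.06,"ty":-0.02,"tz":0.1,"wx":0,"wy":0,"wz":-24,"fingers":1},{"tx":0.09,"ty":-0.03,"tz":0.1,"wx":0,"wy":0,"wz":-32,"fingers":1},{"tx":0.12,"ty":-0.04,"tz":0.1,"wx":0,"wy":0,"wz":-40,"fingers":1},{"tx":0.15,"ty":-0.05,"tz":0.1,"wx":0,"wy":0,"wz":-48,"fingers":1},{"tx":0.18,"ty":-0.052,"tz":0.1,"wx":0,"wy":0,"wz":-56,"fingers":1},{"tx":0.2,"ty":-0.052,"tz":0.1,"wx":0,"wy":0,"wz":-64,"fingers":1},{"tx":0.22,"ty":-0.052,"tz":0.1,"wx":0,"wy":0,"wz":-72,"fingers":1},{"tx":0.22,"ty":-0.052,"tz":0.1,"wx":0,"wy":0,"wz":-72,"fingers":1},{"tx":0.22,"ty":-0.052,"tz":0.1,"wx":0,"wy":0,"wz":-72,"fingers":1},{"tx":0.22,"ty":-0.052,"tz":0.1,"wx":0,"wy":0,"wz":-72,"fingers":1}])

```text
time_s: 30.15
tcp_pos: [0.6437, -0.0211, 0.2774]
tool_rot: [-0.0, 1.0, -0.008, -0.001]
contact_force: [-0.7, -0.3, -1.1]
finger_gap: 0.0144
```

```bash
python3 - <<'E'
from h import *
snap('e5')
E
```

```text
30.15 [ 0.6437 -0.0211  0.2774] [-1.0e-04  1.0e+00 -7.6e-03 -1.1e-03] qd 0.012 gap 0.0144 q [-0.1   0.51  1.51 -0.    1.12  1.49]
```

View pics/e5.png

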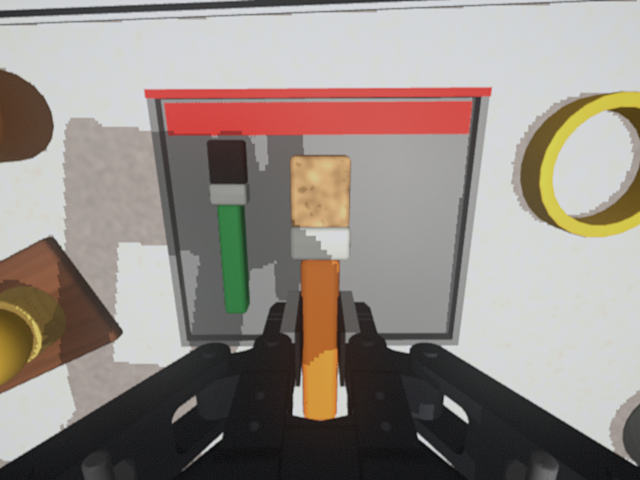

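Call:
jog_arm(moves=[{"tx":0,"ty":0,"tz":-0.04,"wx":0,"wy":0,"wz":0,"fingers":1},{"tx":0,"ty":0,"tz":-0.07,"wx":0,"wy":0,"wz":0,"fingers":1},{"tx":0,"ty":0,"tz":-0.085,"wx":0,"wy":0,"wz":0,"fingers":1},{"tx":0,"ty":0,"tz":-0.091,"wx":0,"wy":0,"wz":0,"fingers":1},{"tx":0,"ty":0,"tz":-0.094,"wx":0,"wy":0,"wz":0,"fingers":1},{"tx":0,"ty":0,"tz":-0.095,"wx":0,"wy":0,"wz":0,"fingers":1},{"tx":0,"ty":0,"tz":-0.096,"wx":0,"wy":0,"wz":0,"fingers":1},{"tx":0,"ty":0,"tz":-0.096,"wx":0,"wy":0,"wz":0,"fingers":1}])

```text
time_s: 31.0
tcp_pos: [0.6456, -0.0213, 0.1835]
tool_rot: [0.0, 1.0, -0.009, 0.001]
contact_force: [-1.2, 0.3, 4.1]
finger_gap: 0.0142
```

Call:
jog_arm(moves=[{"tx":0,"ty":0,"tz":0,"wx":0,"wy":0,"wz":0,"fingers":0.3},{"tx":0,"ty":0,"tz":0.001,"wx":0,"wy":0,"wz":0,"fingers":0.3},{"tx":0,"ty":0,"tz":0.003,"wx":0,"wy":0,"wz":0,"fingers":0.3},{"tx":0,"ty":0,"tz":0.02,"wx":0,"wy":0,"wz":0,"fingers":0.3},{"tx":0,"ty":0,"tz":0.06,"wx":0,"wy":0,"wz":0,"fingers":0.2},{"tx":-0.03,"ty":-0.02,"tz":0.1,"wx":0,"wy":0,"wz":8,"fingers":0},{"tx":-0.06,"ty":-0.04,"tz":0.14,"wx":0,"wy":0,"wz":16,"fingers":-0.2},{"tx":-0.09,"ty":-0.06,"tz":0.15,"wx":0,"wy":0,"wz":24,"fingers":-0.2},{"tx":-0.12,"ty":-0.08,"tz":0.15,"wx":0,"wy":0,"wz":32,"fingers":-0.2},{"tx":-0.15,"ty":-0.1,"tz":0.15,"wx":0,"wy":0,"wz":40,"fingers":-0.2},{"tx":-0.18,"ty":-0.12,"tz":0.15,"wx":0,"wy":0,"wz":48,"fingers":-0.2},{"tx":-0.21,"ty":-0.134,"tz":0.15,"wx":0,"wy":0,"wz":56,"fingers":-0.2},{"tx":-0.218,"ty":-0.134,"tz":0.15,"wx":0,"wy":0,"wz":64,"fingers":-0.2},{"tx":-0.218,"ty":-0.134,"tz":0.15,"wx":0,"wy":0,"wz":72,"fingers":-0.2},{"tx":-0.218,"ty":-0.134,"tz":0.15,"wx":0,"wy":0,"wz":80,"fingers":-0.2},{"tx":-0.218,"ty":-0.134,"tz":0.15,"wx":0,"wy":0,"wz":88,"fingers":-0.2},{"tx":-0.218,"ty":-0.134,"tz":0.15,"wx":0,"wy":0,"wz":96,"fingers":-0.2},{"tx":-0.218,"ty":-0.134,"tz":0.15,"wx":0,"wy":0,"wz":104,"fingers":-0.2},{"tx":-0.218,"ty":-0.134,"tz":0.15,"wx":0,"wy":0,"wz":112,"fingers":-0.2},{"tx":-0.218,"ty":-0.134,"tz":0.15,"wx":0,"wy":0,"wz":115,"fingers":-0.2}])

```text
time_s: 33.0
tcp_pos: [0.427, -0.1552, 0.3319]
tool_rot: [0.0, 0.543, 0.84, 0.0]
contact_force: [0.1, -0.1, 0.4]
finger_gap: 0.0511
```

Call:
jog_arm(moves=[{"tx":0,"ty":0,"tz":0,"wx":0,"wy":0,"wz":0,"fingers":-0.2},{"tx":0,"ty":0,"tz":0,"wx":0,"wy":0,"wz":0,"fingers":-0.2},{"tx":0,"ty":0,"tz":0,"wx":0,"wy":0,"wz":0,"fingers":-0.2}])

```text
time_s: 33.3
tcp_pos: [0.427, -0.1552, 0.3318]
tool_rot: [0.0, 0.545, 0.838, 0.0]
contact_force: [0.2, -0.7, -0.2]
finger_gap: 0.0513
```

```bash
python3 - <<'E'
from h import *
snap('e6')
E
```

```text
33.3 [ 0.427  -0.1552  0.3318] [1.000e-04 5.450e-01 8.384e-01 0.000e+00] qd 0.004 gap 0.0513 q [-0.44  0.21  1.85  0.    1.07 -0.86]
```

View pics/e6.png

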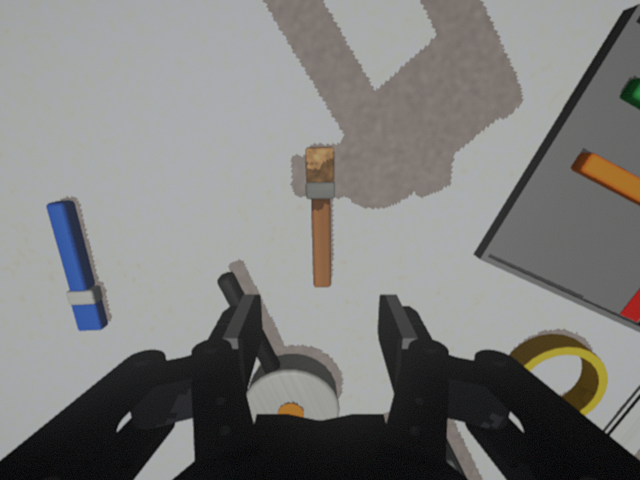

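```bash
python3 - <<'E'
from h import *
c=cal('e6');print(brush(c,(322.3,286.5),(320,147)))
E
```

```text
('mid', array([ 0.4246, -0.1485]), 'ang', np.float64(114.9), 'L', np.float64(0.1183), 'grip(8 back)', array([ 0.4279, -0.1557]))
```

Call:
jog_arm(moves=[{"tx":0,"ty":0,"tz":-0.04,"wx":0,"wy":0,"wz":1,"fingers":-0.2},{"tx":0,"ty":0,"tz":-0.08,"wx":0,"wy":0,"wz":1,"fingers":-0.2},{"tx":0,"ty":0,"tz":-0.12,"wx":0,"wy":0,"wz":1,"fingers":-0.1},{"tx":0,"ty":0,"tz":-0.14,"wx":0,"wy":0,"wz":1,"fingers":0.1},{"tx":0,"ty":0,"tz":-0.15,"wx":0,"wy":0,"wz":1,"fingers":0.3},{"tx":0,"ty":0,"tz":-0.155,"wx":0,"wy":0,"wz":1,"fingers":0.5},{"tx":0,"ty":0,"tz":-0.155,"wx":0,"wy":0,"wz":1,"fingers":0.5},{"tx":0,"ty":0,"tz":-0.155,"wx":0,"wy":0,"wz":1,"fingers":1},{"tx":0,"ty":0,"tz":-0.155,"wx":0,"wy":0,"wz":1,"fingers":1},{"tx":0,"ty":0,"tz":-0.155,"wx":0,"wy":0,"wz":1,"fingers":1},{"tx":0,"ty":0,"tz":-0.155,"wx":0,"wy":0,"wz":1,"fingers":1}])

```text
time_s: 34.45
tcp_pos: [0.4274, -0.1554, 0.1775]
tool_rot: [0.001, 0.537, 0.843, 0.0]
contact_force: [-0.2, 0.8, 5.1]
finger_gap: 0.0143
```

Call:
jog_arm(moves=[{"tx":0,"ty":0,"tz":0.04,"wx":0,"wy":0,"wz":0,"fingers":1},{"tx":0,"ty":0,"tz":0.08,"wx":0,"wy":0,"wz":-8,"fingers":1},{"tx":0.02,"ty":0.01,"tz":0.1,"wx":0,"wy":0,"wz":-16,"fingers":1},{"tx":0.04,"ty":0.02,"tz":0.1,"wx":0,"wy":0,"wz":-24,"fingers":1},{"tx":0.06,"ty":0.03,"tz":0.1,"wx":0,"wy":0,"wz":-32,"fingers":1},{"tx":0.08,"ty":0.04,"tz":0.1,"wx":0,"wy":0,"wz":-40,"fingers":1},{"tx":0.1,"ty":0.05,"tz":0.1,"wx":0,"wy":0,"wz":-48,"fingers":1},{"tx":0.12,"ty":0.06,"tz":0.1,"wx":0,"wy":0,"wz":-56,"fingers":1},{"tx":0.14,"ty":0.07,"tz":0.1,"wx":0,"wy":0,"wz":-64,"fingers":1},{"tx":0.16,"ty":0.075,"tz":0.1,"wx":0,"wy":0,"wz":-72,"fingers":1},{"tx":0.18,"ty":0.075,"tz":0.1,"wx":0,"wy":0,"wz":-80,"fingers":1},{"tx":0.2,"ty":0.075,"tz":0.1,"wx":0,"wy":0,"wz":-88,"fingers":1},{"tx":0.219,"ty":0.075,"tz":0.1,"wx":0,"wy":0,"wz":-96,"fingers":1},{"tx":0.219,"ty":0.075,"tz":0.1,"wx":0,"wy":0,"wz":-104,"fingers":1},{"tx":0.219,"ty":0.075,"tz":0.1,"wx":0,"wy":0,"wz":-112,"fingers":1},{"tx":0.219,"ty":0.075,"tz":0.1,"wx":0,"wy":0,"wz":-116,"fingers":1},{"tx":0.219,"ty":0.075,"tz":0.1,"wx":0,"wy":0,"wz":-116,"fingers":1},{"tx":0.219,"ty":0.075,"tz":0.1,"wx":0,"wy":0,"wz":-116,"fingers":1},{"tx":0.219,"ty":0.075,"tz":0.1,"wx":0,"wy":0,"wz":-116,"fingers":1}])

```text
time_s: 36.35
tcp_pos: [0.6459, -0.0802, 0.2767]
tool_rot: [-0.0, 1.0, -0.008, -0.0]
contact_force: [-0.7, -0.5, -0.9]
finger_gap: 0.0143
```

```bash
python3 - <<'E'
from h import *
snap('e7')
E
```

```text
36.35 [ 0.6459 -0.0802  0.2767] [-0.      1.     -0.0081 -0.    ] qd 0.005 gap 0.0143 q [-0.19  0.52  1.5   0.    1.12  1.4 ]
```

View pics/e7.png

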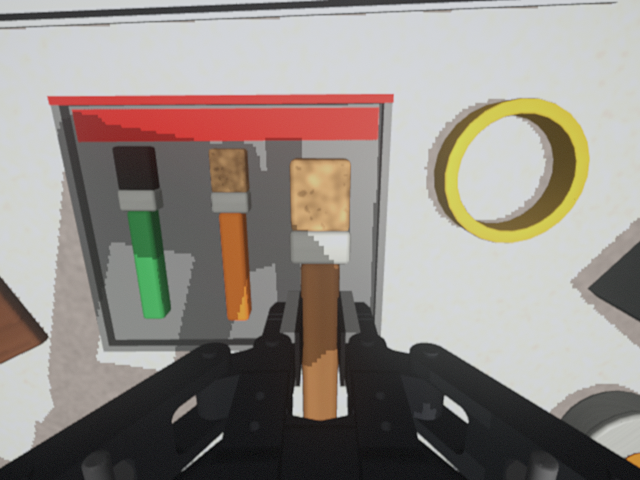

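Call:
jog_arm(moves=[{"tx":0,"ty":0,"tz":-0.04,"wx":0,"wy":0,"wz":0,"fingers":1},{"tx":0,"ty":0,"tz":-0.07,"wx":0,"wy":0,"wz":0,"fingers":1},{"tx":0,"ty":0,"tz":-0.085,"wx":0,"wy":0,"wz":0,"fingers":1},{"tx":0,"ty":0,"tz":-0.091,"wx":0,"wy":0,"wz":0,"fingers":1},{"tx":0,"ty":0,"tz":-0.094,"wx":0,"wy":0,"wz":0,"fingers":1},{"tx":0,"ty":0,"tz":-0.095,"wx":0,"wy":0,"wz":0,"fingers":1},{"tx":0,"ty":0,"tz":-0.096,"wx":0,"wy":0,"wz":0,"fingers":1},{"tx":0,"ty":0,"tz":-0.096,"wx":0,"wy":0,"wz":0,"fingers":1}])

```text
time_s: 37.2
tcp_pos: [0.6467, -0.0803, 0.1825]
tool_rot: [0.0, 1.0, -0.009, 0.001]
contact_force: [-1.6, -0.0, 3.0]
finger_gap: 0.0145
```

Call:
jog_arm(moves=[{"tx":0,"ty":0,"tz":0,"wx":0,"wy":0,"wz":0,"fingers":0.3},{"tx":0,"ty":0,"tz":0.001,"wx":0,"wy":0,"wz":0,"fingers":0.3},{"tx":0,"ty":0,"tz":0.003,"wx":0,"wy":0,"wz":0,"fingers":0.3},{"tx":0,"ty":0,"tz":0.02,"wx":0,"wy":0,"wz":0,"fingers":0.3},{"tx":0,"ty":0,"tz":0.06,"wx":0,"wy":0,"wz":0,"fingers":0.2},{"tx":-0.03,"ty":0,"tz":0.11,"wx":0,"wy":0,"wz":0,"fingers":0},{"tx":-0.07,"ty":-0.02,"tz":0.15,"wx":0,"wy":0,"wz":0,"fingers":-0.2},{"tx":-0.11,"ty":-0.04,"tz":0.19,"wx":0,"wy":0,"wz":-8,"fingers":-0.2},{"tx":-0.14,"ty":-0.06,"tz":0.23,"wx":0,"wy":0,"wz":-16,"fingers":-0.2},{"tx":-0.18,"ty":-0.08,"tz":0.27,"wx":0,"wy":0,"wz":-24,"fingers":-0.2},{"tx":-0.2,"ty":-0.1,"tz":0.27,"wx":0,"wy":0,"wz":-32,"fingers":-0.2},{"tx":-0.23,"ty":-0.13,"tz":0.27,"wx":0,"wy":0,"wz":-40,"fingers":-0.2},{"tx":-0.258,"ty":-0.162,"tz":0.27,"wx":0,"wy":0,"wz":-43,"fingers":-0.2},{"tx":-0.258,"ty":-0.162,"tz":0.27,"wx":0,"wy":0,"wz":-43,"fingers":-0.2},{"tx":-0.258,"ty":-0.162,"tz":0.27,"wx":0,"wy":0,"wz":-43,"fingers":-0.2},{"tx":-0.258,"ty":-0.162,"tz":0.27,"wx":0,"wy":0,"wz":-43,"fingers":-0.2},{"tx":-0.258,"ty":-0.162,"tz":0.27,"wx":0,"wy":0,"wz":-43,"fingers":-0.2}])

```text
time_s: 38.9
tcp_pos: [0.3889, -0.2414, 0.4505]
tool_rot: [-0.0, 0.928, -0.374, -0.0]
contact_force: [0.7, 0.2, 0.4]
finger_gap: 0.0512
```

```bash
python3 - <<'E'
from h import *
snap('f1')
cv2.imwrite('pics/f1s.png',arm.get_image('scene'))
E
```

```text
38.9 [ 0.3889 -0.2414  0.4505] [-3.000e-04  9.276e-01 -3.735e-01 -2.000e-04] qd 0.009 gap 0.0512 q [-0.65  0.11  1.66  0.    1.38  1.69]
```

View pics/f1.png

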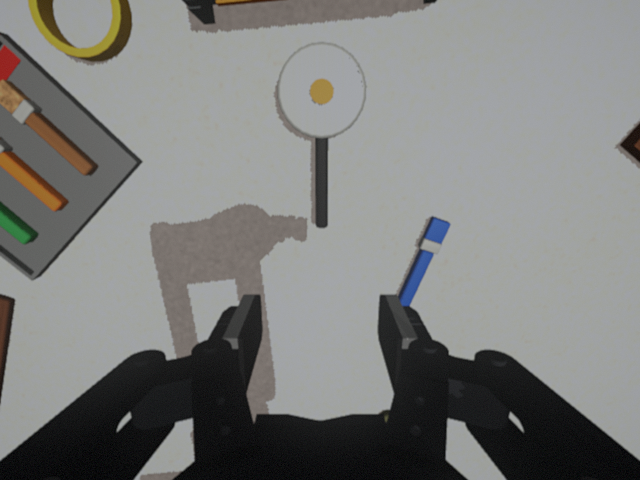

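View pics/f1s.png

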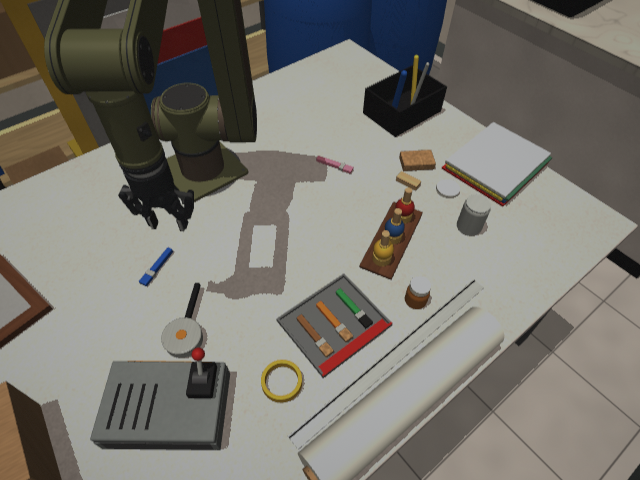

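```bash
python3 - <<'E'
from h import *
c=cal('f1')
P=onplane(c,321,91.5,.036);E=onplane(c,322,227,.028);G=onplane(c,321.5,145,.030)
print(P,E,np.degrees(np.arctan2(*(P-E)[[1,0]])),np.linalg.norm((P-E)[:2]))
d=(P-E)[:2];d/=np.linalg.norm(d);g=P[:2]-.112*d;print('grip',g)
m=np.array([.5326,-.3754]);x=np.array([.7725,-.635])
t=m+.072*x; print('pan target',t,'grip target',t-.112*x)
# hood front opening corners visible? 
for p in[(193,6),(213,22),(435,2)]: print(p,onplane(c,*p,0.0),onplane(c,*p,.048))
E
```

```text
[ 0.47086555 -0.3226521   0.036     ] [ 0.36724242 -0.22466571  0.028     ] -43.39850377110726 0.14261516197413185
grip [ 0.38948718 -0.24570043]
pan target [ 0.58822 -0.42112] grip target [ 0.5017 -0.35  ]
(193, 6) [ 0.62385045 -0.28682155  0.        ] [ 0.60308455 -0.28755218  0.048     ]
(213, 22) [ 0.60001882 -0.29070561  0.        ] [ 0.58197846 -0.29099204  0.048     ]
(435, 2) [ 0.45351382 -0.46874303  0.        ] [ 0.45222867 -0.44866799  0.048     ]
```

Pan heading is -43.4°, against -39.4° for the hood. Gripping the handle.

Call:
jog_arm(moves=[{"tx":0.001,"ty":-0.004,"tz":-0.05,"wx":0,"wy":0,"wz":0,"fingers":-0.2},{"tx":0.001,"ty":-0.004,"tz":-0.1,"wx":0,"wy":0,"wz":0,"fingers":-0.2},{"tx":0.001,"ty":-0.004,"tz":-0.15,"wx":0,"wy":0,"wz":0,"fingers":-0.2},{"tx":0.001,"ty":-0.004,"tz":-0.2,"wx":0,"wy":0,"wz":0,"fingers":-0.2},{"tx":0.001,"ty":-0.004,"tz":-0.24,"wx":0,"wy":0,"wz":0,"fingers":-0.2},{"tx":0.001,"ty":-0.004,"tz":-0.26,"wx":0,"wy":0,"wz":0,"fingers":-0.1},{"tx":0.001,"ty":-0.004,"tz":-0.27,"wx":0,"wy":0,"wz":0,"fingers":0.2},{"tx":0.001,"ty":-0.004,"tz":-0.27,"wx":0,"wy":0,"wz":0,"fingers":0.4},{"tx":0.001,"ty":-0.004,"tz":-0.27,"wx":0,"wy":0,"wz":0,"fingers":1},{"tx":0.001,"ty":-0.004,"tz":-0.27,"wx":0,"wy":0,"wz":0,"fingers":1},{"tx":0.001,"ty":-0.004,"tz":-0.27,"wx":0,"wy":0,"wz":0,"fingers":1},{"tx":0.001,"ty":-0.004,"tz":-0.27,"wx":0,"wy":0,"wz":0,"fingers":1}])

```text
time_s: 40.2
tcp_pos: [0.3893, -0.2464, 0.1816]
tool_rot: [0.0, 0.927, -0.375, 0.001]
contact_force: [0.3, -0.1, -1.8]
finger_gap: 0.0129
```

Call:
jog_arm(moves=[{"tx":0.008,"ty":-0.007,"tz":0,"wx":0,"wy":0,"wz":0.8,"fingers":1},{"tx":0.016,"ty":-0.015,"tz":0,"wx":0,"wy":0,"wz":1.5,"fingers":1},{"tx":0.024,"ty":-0.022,"tz":0,"wx":0,"wy":0,"wz":2.3,"fingers":1},{"tx":0.032,"ty":-0.03,"tz":0,"wx":0,"wy":0,"wz":3,"fingers":1},{"tx":0.04,"ty":-0.037,"tz":0,"wx":0,"wy":0,"wz":3.8,"fingers":1},{"tx":0.048,"ty":-0.045,"tz":0,"wx":0,"wy":0,"wz":4.5,"fingers":1},{"tx":0.056,"ty":-0.052,"tz":0,"wx":0,"wy":0,"wz":4.5,"fingers":1},{"tx":0.056,"ty":-0.052,"tz":0,"wx":0,"wy":0,"wz":4.5,"fingers":1}])

```text
time_s: 41.0
tcp_pos: [0.4473, -0.3002, 0.1809]
tool_rot: [0.001, 0.941, -0.338, 0.002]
contact_force: [1.5, -0.7, -0.3]
finger_gap: 0.0128
```

```bash
python3 - <<'E'
from h import *
snap('f2')
E
```

```text
41.0 [ 0.4473 -0.3002  0.1809] [ 8.000e-04  9.412e-01 -3.377e-01  2.200e-03] qd 0.027 gap 0.0128 q [-0.67  0.52  1.84 -0.    0.77  1.59]
```

View pics/f2.png

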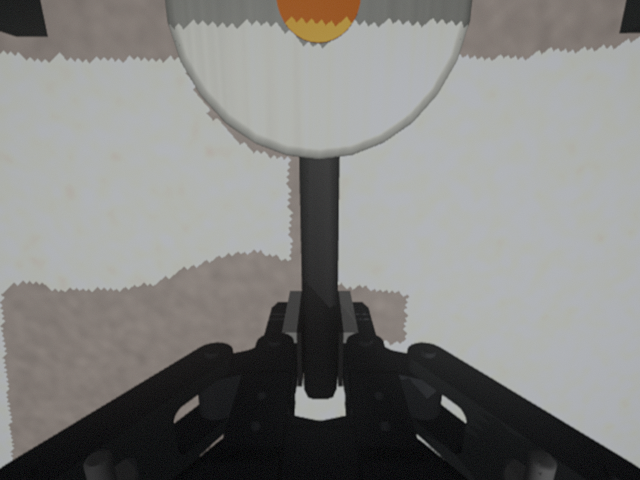

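Call:
jog_arm(moves=[{"tx":0.008,"ty":-0.008,"tz":0,"wx":0,"wy":0,"wz":0,"fingers":1},{"tx":0.016,"ty":-0.017,"tz":0,"wx":0,"wy":0,"wz":0,"fingers":1},{"tx":0.024,"ty":-0.025,"tz":0,"wx":0,"wy":0,"wz":0,"fingers":1},{"tx":0.032,"ty":-0.034,"tz":0,"wx":0,"wy":0,"wz":0,"fingers":1},{"tx":0.04,"ty":-0.042,"tz":0,"wx":0,"wy":0,"wz":0,"fingers":1},{"tx":0.048,"ty":-0.05,"tz":0,"wx":0,"wy":0,"wz":0,"fingers":1},{"tx":0.052,"ty":-0.055,"tz":0,"wx":0,"wy":0,"wz":0,"fingers":1},{"tx":0.052,"ty":-0.055,"tz":0,"wx":0,"wy":0,"wz":0,"fingers":1},{"tx":0.052,"ty":-0.055,"tz":0,"wx":0,"wy":0,"wz":0,"fingers":1}])

```text
time_s: 41.95
tcp_pos: [0.4977, -0.3538, 0.1809]
tool_rot: [0.0, 0.941, -0.338, 0.001]
contact_force: [0.6, -1.3, 1.3]
finger_gap: 0.0127
```

```bash
python3 - <<'E'
from h import *
snap('f3')
E
```

```text
41.95 [ 0.4977 -0.3538  0.1809] [ 5.000e-04  9.412e-01 -3.378e-01  1.100e-03] qd 0.005 gap 0.0127 q [-0.69  0.59  1.68 -0.    0.87  1.57]
```

View pics/f3.png

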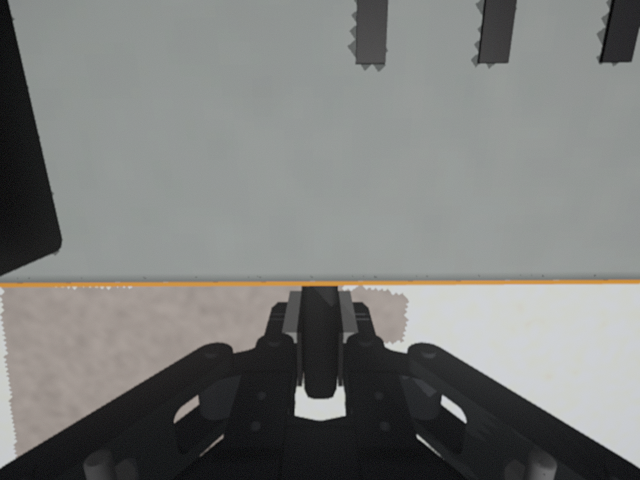

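```bash
python3 - <<'E'
from h import *
c=cal('f3');F=onplane(c,320,281,.07);x=np.array([.7725,-.635]);g=np.array([.4977,-.3538]);print(F,'edge-grip along x',(F[:2]-g)@x)
print([onplane(c,u,281,.07) for u in(60,600)])
E
```

```text
[ 0.52836793 -0.37968106  0.07      ] edge-grip along x 0.04012544930027343
[array([ 0.56915334, -0.33031922,  0.07      ]), array([ 0.48441598, -0.4328753 ,  0.07      ])]
```

Pan centre is about 72 mm inside the front edge, so I release and move to stand in front of the lever with the fingers shut.

Call:
jog_arm(moves=[{"tx":0,"ty":0,"tz":0,"wx":0,"wy":0,"wz":0,"fingers":0.4},{"tx":0,"ty":0,"tz":0,"wx":0,"wy":0,"wz":0,"fingers":0.3},{"tx":0,"ty":0,"tz":0,"wx":0,"wy":0,"wz":0,"fingers":0.3},{"tx":0,"ty":0,"tz":0.02,"wx":0,"wy":0,"wz":0,"fingers":0.3},{"tx":0,"ty":0,"tz":0.06,"wx":0,"wy":0,"wz":0,"fingers":0.3},{"tx":0,"ty":0,"tz":0.1,"wx":0,"wy":0,"wz":0,"fingers":0.3},{"tx":0,"ty":0,"tz":0.14,"wx":0,"wy":0,"wz":0,"fingers":1},{"tx":0.02,"ty":0.02,"tz":0.14,"wx":0,"wy":0,"wz":0,"fingers":1},{"tx":0.04,"ty":0.04,"tz":0.14,"wx":0,"wy":0,"wz":0,"fingers":1},{"tx":0.056,"ty":0.062,"tz":0.14,"wx":0,"wy":0,"wz":0,"fingers":1},{"tx":0.056,"ty":0.062,"tz":0.14,"wx":0,"wy":0,"wz":0,"fingers":1},{"tx":0.056,"ty":0.062,"tz":0.14,"wx":0,"wy":0,"wz":0,"fingers":1},{"tx":0.056,"ty":0.062,"tz":0.14,"wx":0,"wy":0,"wz":0,"fingers":1}])

```text
time_s: 43.3
tcp_pos: [0.5525, -0.2915, 0.3204]
tool_rot: [0.0, 0.941, -0.338, -0.001]
contact_force: [-0.2, -0.1, 1.2]
finger_gap: 0.0001
```

```bash
python3 - <<'E'
from h import *
c,im=snap('g1')
for n in('scene','side'):
    cc=arm.get_calibration(n);i=arm.get_image(n);u=proj(cc,[.57,-.33,.1]).astype(int);crop('',u[0]-80,u[1]-70,u[0]+80,u[1]+70,'g1'+n,4,i);print(arm.look_for(n,'lamp_switch_tip')[:1])
E
```

```text
43.3 [ 0.5525 -0.2915  0.3204] [ 2.000e-04  9.412e-01 -3.379e-01 -5.000e-04] qd 0.009 gap 0.0001 q [-0.55  0.45  1.51 -0.    1.19  1.71]
[{'centre': [0.6017, -0.3261, 0.1491], 'confidence': 0.67}]
[]
```

View pics/g1.png

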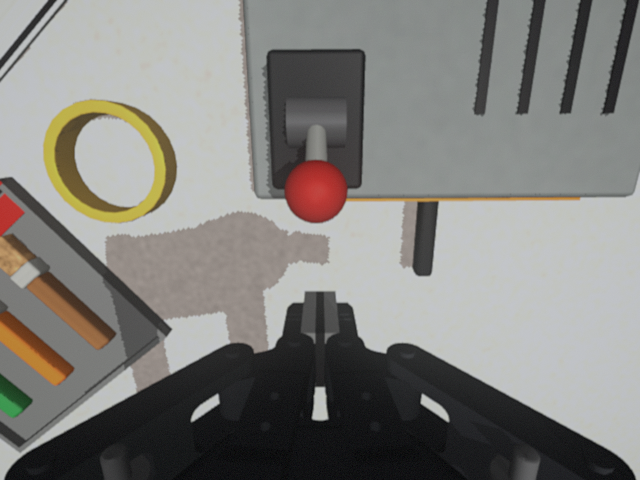

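View pics/g1scene.png

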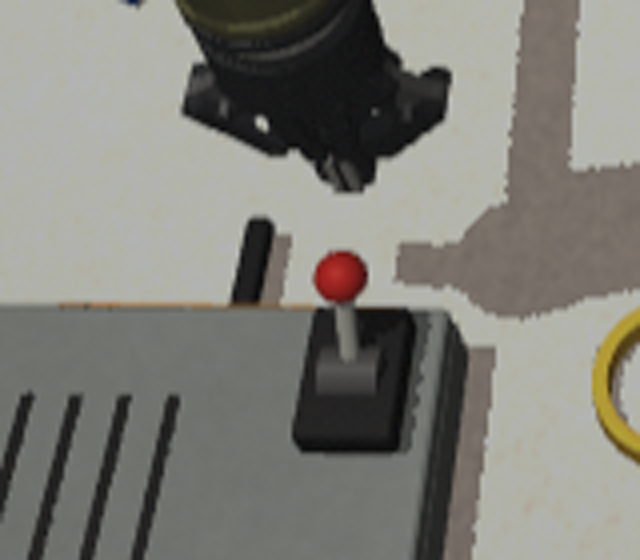

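View pics/g1side.png

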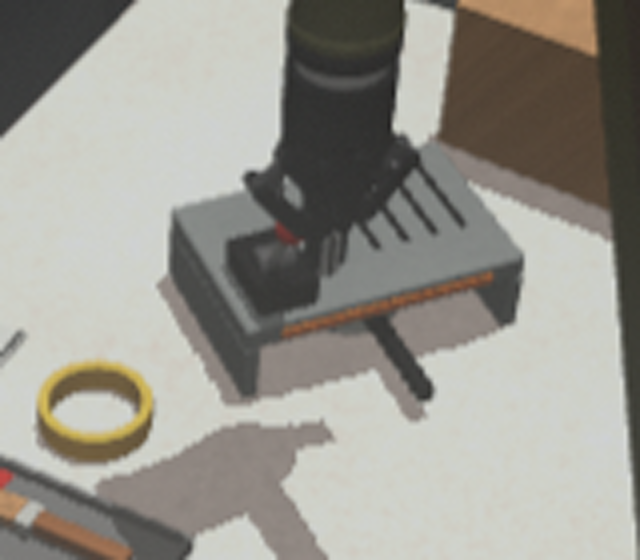

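```bash
python3 - <<'E'
from h import *
c=cal('g1');T=onplane(c,316,190,.146);x=np.array([.7725,-.635]);y=np.array([.635,.7725]);s=np.array([.5525,-.2915]);print(T,'ahead',(T[:2]-s)@x,'lat',(T[:2]-s)@y)
F=onplane(c,300,198,.07);print('edge',F,'ball rel edge',(T[:2]-F[:2])@x)
E
```

```text
[ 0.59372384 -0.32425088  0.146     ] ahead 0.052642223091035674 lat 0.0008770846163849747
edge [ 0.58783557 -0.30543834  0.07      ] ball rel edge 0.01649465477784996
```

Call:
jog_arm(moves=[{"tx":0,"ty":0,"tz":-0.01,"wx":0,"wy":0,"wz":0,"fingers":1},{"tx":0.012,"ty":-0.01,"tz":-0.01,"wx":0,"wy":0,"wz":0,"fingers":1},{"tx":0.023,"ty":-0.019,"tz":-0.01,"wx":0,"wy":0,"wz":0,"fingers":1},{"tx":0.031,"ty":-0.025,"tz":-0.01,"wx":0,"wy":0,"wz":0,"fingers":1},{"tx":0.038,"ty":-0.032,"tz":-0.01,"wx":0,"wy":0,"wz":0,"fingers":1},{"tx":0.046,"ty":-0.038,"tz":-0.01,"wx":0,"wy":0,"wz":0,"fingers":1},{"tx":0.054,"ty":-0.044,"tz":-0.01,"wx":0,"wy":0,"wz":0,"fingers":1},{"tx":0.06,"ty":-0.05,"tz":-0.01,"wx":0,"wy":0,"wz":0,"fingers":1},{"tx":0.064,"ty":-0.053,"tz":-0.01,"wx":0,"wy":0,"wz":0,"fingers":1},{"tx":0.066,"ty":-0.055,"tz":-0.01,"wx":0,"wy":0,"wz":0,"fingers":1},{"tx":0.066,"ty":-0.055,"tz":-0.01,"wx":0,"wy":0,"wz":0,"fingers":1}])

```text
time_s: 44.65
tcp_pos: [0.619, -0.3461, 0.3103]
tool_rot: [-0.0, 0.941, -0.338, -0.001]
contact_force: [-1.2, 0.5, -0.7]
finger_gap: 0.0
```

```bash
python3 - <<'E'
from h import *
c,im=snap('g2')
for n in('scene',):
    cc=arm.get_calibration(n);i=arm.get_image(n);u=proj(cc,[.6,-.35,.12]).astype(int);crop('',u[0]-80,u[1]-70,u[0]+80,u[1]+70,'g2'+n,4,i)
E
```

```text
44.65 [ 0.619  -0.3461  0.3103] [-2.000e-04  9.412e-01 -3.379e-01 -6.000e-04] qd 0.013 gap 0.0 q [-0.57  0.56  1.32  0.    1.26  1.69]
```

View pics/g2.png

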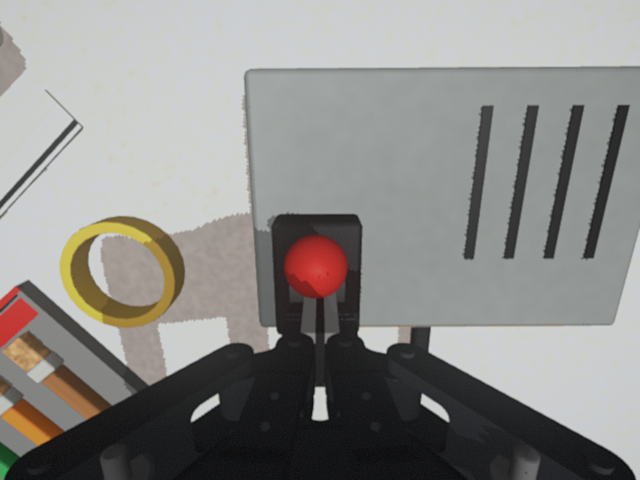

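View pics/g2scene.png

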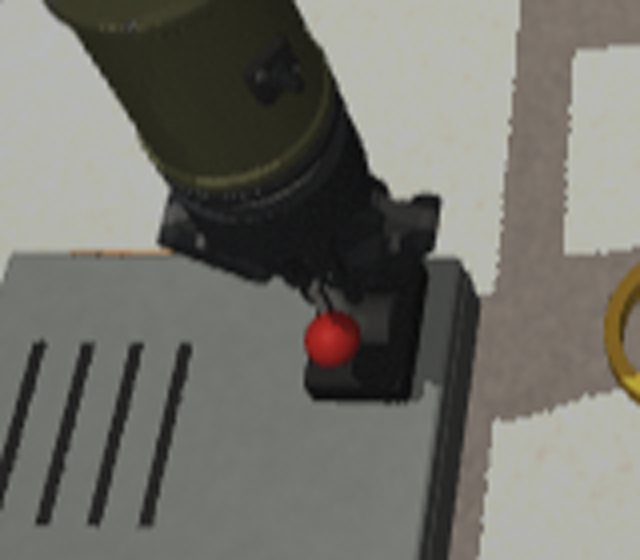

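```bash
python3 - <<'E'
from h import *
c=cal('g2');T=onplane(c,316,266,.145);x=np.array([.7725,-.635]);F=np.array([.58784,-.30544]);print((T[:2]-F)@x,(T[:2]-[.619,-.3461])@x)
E
```

```text
0.07291898455258279 0.023028784552582796
```

Call:
jog_arm(moves=[{"tx":0.002,"ty":-0.001,"tz":0,"wx":0,"wy":0,"wz":0,"fingers":1},{"tx":0.003,"ty":-0.003,"tz":0,"wx":0,"wy":0,"wz":0,"fingers":1},{"tx":0.005,"ty":-0.004,"tz":0,"wx":0,"wy":0,"wz":0,"fingers":1},{"tx":0.005,"ty":-0.004,"tz":0,"wx":0,"wy":0,"wz":0,"fingers":1}])

```text
time_s: 45.15
tcp_pos: [0.621, -0.3476, 0.3104]
tool_rot: [-0.002, 0.941, -0.338, -0.006]
contact_force: [-11.1, 8.6, 5.4]
finger_gap: 0.0001
```

The force rose to 14 N, so the lever is at its stop. Backing off for the final checks.

Call:
jog_arm(moves=[{"tx":-0.01,"ty":0.008,"tz":0,"wx":0,"wy":0,"wz":0,"fingers":1},{"tx":-0.03,"ty":0.025,"tz":0,"wx":0,"wy":0,"wz":0,"fingers":1},{"tx":-0.054,"ty":0.044,"tz":0.02,"wx":0,"wy":0,"wz":0,"fingers":1},{"tx":-0.075,"ty":0.065,"tz":0.06,"wx":0,"wy":0,"wz":8,"fingers":1},{"tx":-0.1,"ty":0.1,"tz":0.1,"wx":0,"wy":0,"wz":16,"fingers":1},{"tx":-0.12,"ty":0.13,"tz":0.14,"wx":0,"wy":0,"wz":24,"fingers":1},{"tx":-0.13,"ty":0.17,"tz":0.18,"wx":0,"wy":0,"wz":32,"fingers":1},{"tx":-0.13,"ty":0.21,"tz":0.21,"wx":0,"wy":0,"wz":40,"fingers":0},{"tx":-0.13,"ty":0.25,"tz":0.22,"wx":0,"wy":0,"wz":40,"fingers":-0.2},{"tx":-0.13,"ty":0.29,"tz":0.22,"wx":0,"wy":0,"wz":40,"fingers":-0.2},{"tx":-0.13,"ty":0.32,"tz":0.22,"wx":0,"wy":0,"wz":40,"fingers":-0.2},{"tx":-0.13,"ty":0.32,"tz":0.22,"wx":0,"wy":0,"wz":40,"fingers":-0.2},{"tx":-0.13,"ty":0.32,"tz":0.22,"wx":0,"wy":0,"wz":40,"fingers":-0.2},{"tx":-0.13,"ty":0.32,"tz":0.22,"wx":0,"wy":0,"wz":40,"fingers":-0.2}])

```text
time_s: 46.55
tcp_pos: [0.4942, -0.0309, 0.5309]
tool_rot: [0.0, 1.0, 0.004, 0.0]
contact_force: [0.9, 0.7, 0.0]
finger_gap: 0.0512
```

```bash
python3 - <<'E'
from h import *
c,im=snap('h1')
cv2.imwrite('pics/h1s.png',arm.get_image('scene'));i=arm.get_image('side');cv2.imwrite('pics/h1d.png',i)
i=cv2.imread('pics/h1d.png');crop('',300,90,440,210,'h1dc',4,i)
E
```

```text
46.55 [ 0.4942 -0.0309  0.5309] [4.0e-04 1.0e+00 4.1e-03 5.0e-04] qd 0.015 gap 0.0512 q [-0.15  0.12  1.44 -0.    1.58  1.42]
```

View pics/h1.png

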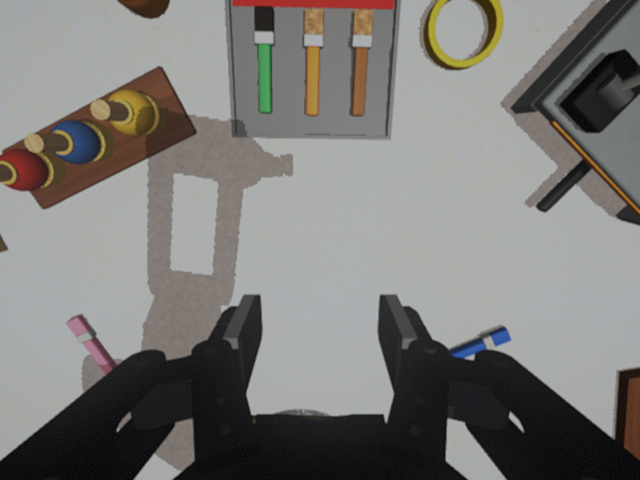

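View pics/h1s.png

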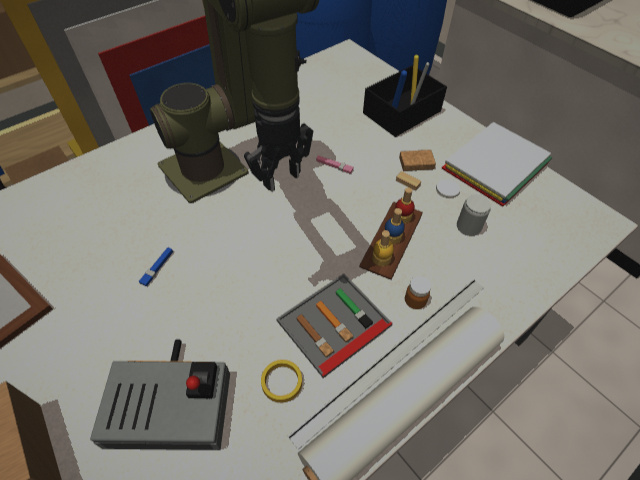

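View pics/h1dc.png

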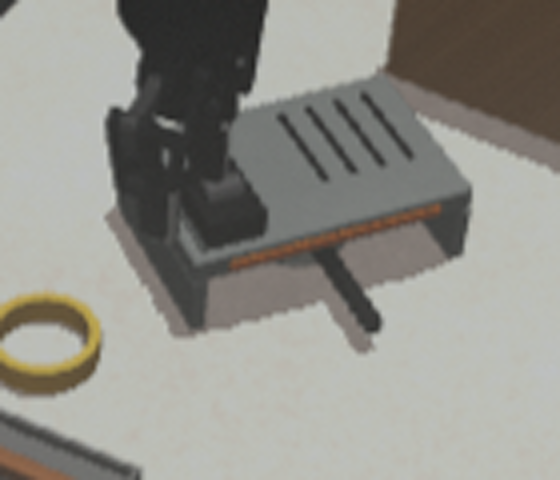

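```bash
python3 - <<'E'
from h import *
c=cal('h1');print(finial(c,(77,143),(36,143.5),.055));print(finial(c,(132,112),(100.5,110),.055))
print(brush(c,(265,112),(264,9),.021),brush(c,(312,114),(315,11),.021),brush(c,(358,114),(364,11),.021))
print([onplane(c,*p,.014) for p in[(233,138),(391,138)]])
i=cv2.imread('pics/h1s.png');a=cv2.resize(i[180:285,355:430],None,fx=5.5,fy=5.5,interpolation=3)
j=cv2.imread('pics/h1d.png');b=cv2.resize(j[245:360,230:300],None,fx=5,fy=5,interpolation=3)
h=max(a.shape[0],b.shape[0]);o=np.zeros((h,a.shape[1]+b.shape[1],3),np.uint8);o[:a.shape[0],:a.shape[1]]=a;o[:b.shape[0],a.shape[1]:]=b;cv2.imwrite('pics/h1f.png',o)
S=arm.get_calibration('scene');
for r in[(.592,.193),(.558,.265),(.5245,.338)]:
    p=proj(S,[*r,.055]);q=proj(S,[*r,.121]);print(p,q)
E
```

```text
(array([0.55691378, 0.26401106, 0.055     ]), array([0.55783203, 0.2629003 , 0.12098426]), array([ 0.01391288, -0.01682969,  0.99976157]), np.float64(1.2512044255362647))
(array([0.59276797, 0.19198194, 0.055     ]), array([0.59084209, 0.1905109 , 0.12095549]), array([-0.02918011, -0.02228836,  0.99932565]), np.float64(2.1042890727468695))
('mid', array([0.6529, 0.0377]), 'ang', np.float64(-1.6), 'L', np.float64(0.1142), 'grip(8 back)', array([0.6449, 0.038 ])) ('mid', array([ 0.6511, -0.0223]), 'ang', np.float64(-1.7), 'L', np.float64(0.1146), 'grip(8 back)', array([ 0.6431, -0.0221])) ('mid', array([ 0.6515, -0.0807]), 'ang', np.float64(-1.3), 'L', np.float64(0.1146), 'grip(8 back)', array([ 0.6436, -0.0805]))
[array([0.5636698 , 0.08387102, 0.014     ]), array([ 0.56514912, -0.12485953,  0.014     ])]
[382.96479499 248.47793495] [386.06897849 232.49760426]
[393.93429107 226.70388182] [397.41023378 210.34808564]
[404.54382122 206.3540169 ] [408.34919406 189.71242827]
```

View pics/h1f.png

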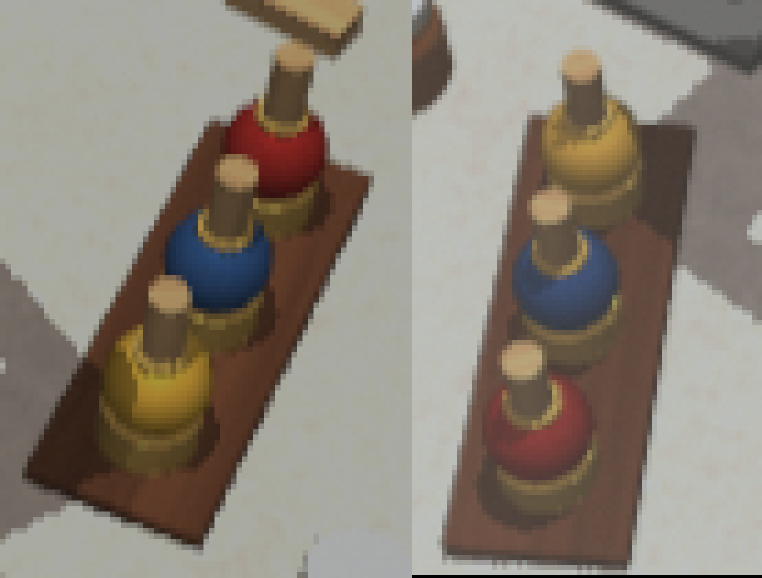

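```bash
python3 - <<'E'
from h import *
S=arm.get_calibration('scene');t=np.array([.59372,-.32425]);x=np.array([.7725,-.635])
for a in(0.,.8,.9,1.0):
    p=t+x*.06*(np.sin(a-.5)+np.sin(.5));print(a,proj(S,[*p,.092+.06*np.cos(a-.5)]))
i=cv2.imread('pics/h1s.png').astype(int);m=(i[...,2]>130)&(i[...,1]<60);m[:, :150]=0;m[:,240:]=0;m[:340]=0
y,xx=np.nonzero(m);print(xx.mean(),y.mean(),m.sum())
i=cv2.imread('pics/a_scene.png').astype(int);m=(i[...,2]>130)&(i[...,1]<60);m[:, :150]=0;m[:,240:]=0;m[:340]=0
y,xx=np.nonzero(m);print(xx.mean(),y.mean(),m.sum())
E
```

```text
0.0 [197.68152258 353.72148047]
0.8 [193.00665675 375.77312363]
0.9 [192.70655941 379.06309338]
1.0 [192.48817934 382.35122565]
190.96666666666667 381.76666666666665 60
196.13725490196077 352.921568627451 51
```

```bash
python3 - <<'E'
from workcell import arm
print(arm.close_job(), arm.observe()['time_s'])
E
```

```text
the job is handed in; nothing more can be done
the job is handed in; nothing more can be done
```

The bench is ready for varnishing and I handed the job in at about 47 s, well under the 208 s limit.

- **Finials:** yellow, blue and red stand in rings 1, 2 and 3. The last check put yellow and blue within about 2° of upright. Red was about 2° off when measured earlier, and it still looked upright in the final scene and side pictures.
- **Brushes:** green, orange and brown lie flat and side by side in the tray, bristles at the red end. They point about 1.5° off straight, against a tray turned by about 0.5–1°. I left the pink and blue look-alikes where they were.
- **Pan:** it is about 72 mm inside the hood, and only the handle shows at the front. It was in place before I touched the lever.
- **Lever:** I pushed it until it hit its stop, at about 14 N. In the scene picture the ball sits within 2 pixels of where it should be at 1.0 rad.

The main disagreement was early on: the trained networks' positions from the scene and side cameras differed by up to about 2 cm. I used wrist-camera measurements instead. I saw no slipping grip, no knocked object and no disturbed bystander.

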